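Read the oil dipstick of a vacuum pump

ROBOT

A 6-joint arm with a two-finger parallel gripper is mounted at the origin on a cart in front of the work surface, level with it; the furniture and walls round the work are solid. World frame = base frame: x ahead of the robot, y to its left, z up, the work surface at z = 0. Lengths are in mm, angles in degrees, forces in N, time in s.
With the tool pointing down it reaches from about 350 to 850 mm from the base axis. Payload 8.1 kg.
Tool frame: the origin (TCP) lies between the finger pads; the fingertips stand 14 mm ahead of it and the grasp point (between the pads) lies 5 mm behind it; z points along the fingers, x is the direction in which the jaws open and shut, and the axes are right-handed (so a half turn about z gives the same grasp; the last joint's range is limited). The gripper opens to 85 mm and grips with 20 to 120 N. Pads are 22 mm wide; open, the fingers measure 114 mm over their backs; the gripper's body (76 mm by 85 mm) begins 54 mm behind the grasp point. The pads swing forward as they close: fully open they stand 13 mm farther back than shut.
Start: joints at [67.357, 7.471, 85.268, -0, 87.261, -4.893], TCP at [182.899, 571.448, 224.292] pointing down, gripper open.
Joint ranges: [-169.43, 169.43], [-51.17, 129.36], [1.28, 143.12], [-76.62, 256.62], [0, 156.53], [-152.29, 152.29]. Speed limits (degrees/s): [136.94, 136.94, 159.86, 180, 180, 180].

INTERFACE

Orientations are given as [roll, pitch, yaw] about the fixed x, y, z axes, in that order (R = Rz(yaw) Ry(pitch) Rx(roll)).
In Python, from bench import r, vision, job gives the robot as it stands.
- The arm moves only by the tool send_rows, never from a script. Its arguments are lists of equal length, an entry for each row: "dp": the shift along the world's x, y, z in mm, a list of three; "rot": the turn, a rotation vector about the world's x, y, z in rad, a list of three. In form: {"dp": [[tx, ty, tz], ...], "rot": [[wx, wy, wz], ...]}. A call has 1 to 5 rows; each row is the pose to reach, as a shift and turn from the pose commanded when the call began; what a row does not reach only later rows make up. A row lasts 1/8 s, in which the tool goes at most 62.5 mm and 10.7 degrees, less where a joint would pass 70% of its speed; a pose out of reach is approached as far as the arm can. A call with a gripper value outside its range is refused whole. "jaw" is the finger opening in mm, from 0 to 85.4, set as the call begins (left out, the last holds). The fingers move at their own pace and stop on an object; "force" is the grip in N (left out, the last holds). Time passes only in rows, so rows that repeat a pose let the fingers close. It gives the time, the measured TCP pose, the force and the opening at its end, in the units of the state.
- r.sense(): the state, without advancing time (a new reading comes with each control period).
- vision.snapshot(name): name is "side" or "top"; returns a dict with "pixels" (384x512x3 uint8, red, green, blue), "depth" (384x512 float32, mm along the optical axis (not along the pixel's ray), 0 where there is no reading), "intrinsics" (3x3 intrinsics, pixels), "world_from_camera" (4x4, takes a point from camera to world coordinates). Camera axes: x right, y down, z forward; pixel columns grow to the right and rows downward; lengths in mm; the calibration is good to about 2 mm. A picture is of the moment at which its call begins.
- job.hand_in(): hands the job in, once; it reports no verdict.
The state is a dict: "time": time; "joint_pos": joint angles; "qd": joint speeds; "joint_efforts": joint torques, N m; "tool_pos": TCP position; "tcp_rot": TCP orientation; "ft_force": force on the tool from outside, world axes, zero at the start; "wrist_torque": the same for the moment, N m; "finger_gap": finger opening in mm.
Only numpy, scipy, OpenCV 4.12 (cv2) and the standard library are available. Lean on these libraries where they do the work, as an engineer would, in place of code of your own. Each camera call takes 0.05 s, during which the arm holds its last target.

TASK

Check the vacuum pump's oil: turn its black port knob clockwise (seen from above) until it clicks past its detent to the end, so that the red cover swings off the dipstick tube and stays off. Then take the dipstick by its yellow handle from its stand, push it down the pump's slanting tube until its collar stops on the mouth, and draw it all the way out again. Finish still holding the dipstick in the air, still and level (its rod horizontal) for reading, well clear of the pump, the stand and the counter; do not disturb the glassware and bottles round about.

Things in the scene. Friction and masses are not known exactly. Their poses are not given: they have to be found in the camera images.
- pump: small bench vacuum pump, fixed: grey oil case (x -50 to 90 mm, y -75 to 85 mm, top at z 130 mm in its own frame) with a blue motor on its -y side (to y -147 mm, up to z 141 mm). Origin on the counter under the case; -x is its front, facing the robot; z up. Tube mouth and knob are on its top near the front.
- guide_tube: slanting steel dipstick tube, fixed to the pump. Origin: centre of its flared mouth, 160 mm above the counter. Its z axis points out along the bore, 45 degrees above the horizontal, to the pump's front; y is level. Bore 13 mm wide, 100 mm deep, no bottom; the last 12 mm flare to 24 mm inside, 30 mm outside at the mouth.
- port_knob (a joint): port knob and red cover, rad: 0 = shut (cover 16 mm above the mouth, across the dipstick's way), grows clockwise seen from above, 1.3 = end stop, fully open, with the cover over the pump case. An over-centre spring detent resists with up to about 0.12 N m until 0.65, then pulls on to the end; it stays at either end.
- port_knob_grip (a point): grip point on the knob's vertical axis, 209 mm above the counter. The grip is an upright black bar 38 mm long, 13 mm thick, reaching 18 mm below to 12 mm above this point; at joint 0 its length lies 2.06 rad anticlockwise (from above) of the pump's x axis, and it turns with the knob. Below: a 36 mm disc and the cover's blade, tops 20 to 27 mm below this point; red cover disc 96 mm from the axis.
- dipstick: loose dipstick, 60 g, standing slanted in its stand, collar on the stand's mouth. Origin: centre of the collar's underside; z along the rod to the handle. Below: steel rod 9 mm thick, 110 mm long, two dark marks near its tapered tip. Collar 34 mm wide, 6 mm thick; above it a round yellow handle 18 mm thick, from 6 to 80 mm along z. Centre of mass near the collar. May be turned about its own z.
- dipstick_tip (a point): the tip of the dipstick's rod, 110 mm below the collar along the dipstick's -z axis.
- dipstick_stand: white stand, fixed, base 120 x 85 x 12 mm with a grey slanting square tube (21 mm outside, 13 mm bore). Origin on the counter under the base's centre; the tube's mouth is at x -40 mm, z 108 mm of its frame, and the tube points up 45 degrees towards the stand's -x side. The dipstick comes out along that line, 110 mm.
- brown_bottle: bystander: small brown bottle with black cap, 50 mm wide, 92 mm high, to the far right; origin at the centre of its underside.
- white_bottle: bystander: white bottle with black cap, 56 x 56 x 123 mm, to the far right; origin at the centre of its underside.
- beaker: bystander: glass beaker, 54 mm wide, 68 mm high, front right; origin at the centre of its underside.
- dropper: bystander: dark dropper bottle with black bulb, 37 mm wide, 101 mm high, behind the stand by the sink; origin at the centre of its underside.
- dish: bystander: glass petri dish, 96 mm wide, 16 mm high, front left; origin at the centre of its underside.

How it is judged (in metres and radians):
On the way, in this order (a step that is already met when the one before it is completed fails the run):
1. the knob is past its detent and the port is open (value of joint port_knob above 1.15 rad), for 0.2 s.
2. the dipstick is down the pump's tube with its collar on the mouth (z of dipstick in the frame of guide_tube between -0.004 and 0.003 m and distance between dipstick and guide_tube below 0.009 m and angle between the z axis of dipstick and the z axis of guide_tube, either way round below 0.12 rad), for 0.1 s.
3. the dipstick is drawn fully out of the tube (z of dipstick_tip in the frame of guide_tube above 0.02 m), for 0.1 s.
At the end, for the whole second after the job is handed in: The fingers alone hold the dipstick, still, its rod within 13 degrees of horizontal, collar and tip over 120 mm above the counter, tip over 60 mm from the tube's mouth, touching neither pump nor stand; knob still open (over 1.15 rad); no bystander over 30 mm from its start (angle between dipstick's own z axis and vertical between 1.34 and 1.8 rad and height (world z) of each of dipstick, dipstick_tip above 0.12 m and distance between dipstick_tip and guide_tube above 0.06 m and contact force between dipstick and the fingers above 1 N and contact force between dipstick and pump below 0.05 N and contact force between dipstick and dipstick_stand below 0.05 N and linear speed of dipstick below 0.02 m/s and angular speed of dipstick below 0.15 rad/s and value of joint port_knob above 1.15 rad and distance of each of brown_bottle, white_bottle, beaker, dropper, dish from where it was at the start of the episode below 0.03 m); the arm keeps its last pose, push and grip.
It fails at once if a bystander is pushed away or knocked over (distance of any of brown_bottle, white_bottle, beaker, dropper, dish from where it was at the start of the episode above 0.03 m or angle between any of brown_bottle, white_bottle, beaker, dropper, dish's own z axis and vertical above 0.5 rad).
It also fails if it takes over 54 s, if anything falls off the work surface, if the arm or the gripper's body presses on something with over 40 N, if the wrist force passes 120 N, or if a joint passes its speed limit or range.

## Working session

There is one attempt and no reset: what is moved stays moved. The work goes in short steps, Python scripts to look and compute and a tool call to move; the robot and the scene stay as the last step left them, time stands still between calls to the robot, and variables do not carry over. Pictures are saved under pics/ and viewed, and the job is handed in when it is done.

Besides the shell and the picture viewer there is one more tool, called after "Emit:" as name(argument=value, ...) on one line, values as JSON. send_rows: Moves the arm, as the interface text tells. Its arguments: {"type":"object","properties":{"dp":{"type":"array"},"rot":{"type":"array"},"jaw":{"type":"number"},"force":{"type":"number"}},"required":["dp","rot"]}

```bash
ls; mkdir -p pics
python3 - <<'E'
from bench import r, vision, job
import cv2,numpy as np
print(r.sense())
for n in("side","top"):
    s=vision.snapshot(n)
    np.savez(f"pics/{n}0.npz",**s)
    cv2.imwrite(f"pics/{n}0.png",cv2.resize(s["pixels"][:,:,::-1],(800,600),interpolation=cv2.INTER_CUBIC))
    print(n,s["intrinsics"].round(1).tolist(),s["world_from_camera"].round(3).tolist())
E
```

```text
pics
{'time': 0.0, 'joint_pos': array([ 6.73551273e+01,  7.51420881e+00,  8.53283152e+01, -3.69649077e-04,
        8.72602120e+01, -4.89375424e+00]), 'qd': array([ 0.01958598, -0.0013433 ,  0.00532684,  0.02264234, -0.0401875 ,
       -0.00166193]), 'joint_efforts': array([ 2.46249811e-04, -5.69390523e+01, -5.00553954e+01, -9.33630781e-05,
        1.43924533e-02, -2.69992336e-05]), 'tool_pos': array([182.70741948, 570.93377836, 223.2630404 ]), 'tcp_rot': array([-1.79991604e+02,  1.02392957e-01,  7.22489070e+01]), 'ft_force': array([-0.55866871, -0.49902538,  0.27183442]), 'wrist_torque': array([ 0.01388717, -0.00736832, -0.01519497]), 'finger_gap': 85.34032801389797}
side [[394.4, 0.0, 253.9], [0.0, 394.4, 184.7], [0.0, 0.0, 1.0]] [[0.995, -0.062, 0.081, 395.656], [-0.102, -0.596, 0.797, -1493.672], [-0.002, -0.801, -0.599, 1186.383], [0.0, 0.0, 0.0, 1.0]]
top [[468.5, 0.0, 253.7], [0.0, 468.5, 186.0], [0.0, 0.0, 1.0]] [[-0.021, -0.998, 0.061, 421.164], [-1.0, 0.021, 0.005, -152.507], [-0.006, -0.061, -0.998, 1689.233], [0.0, 0.0, 0.0, 1.0]]
```

View pics/side0.png

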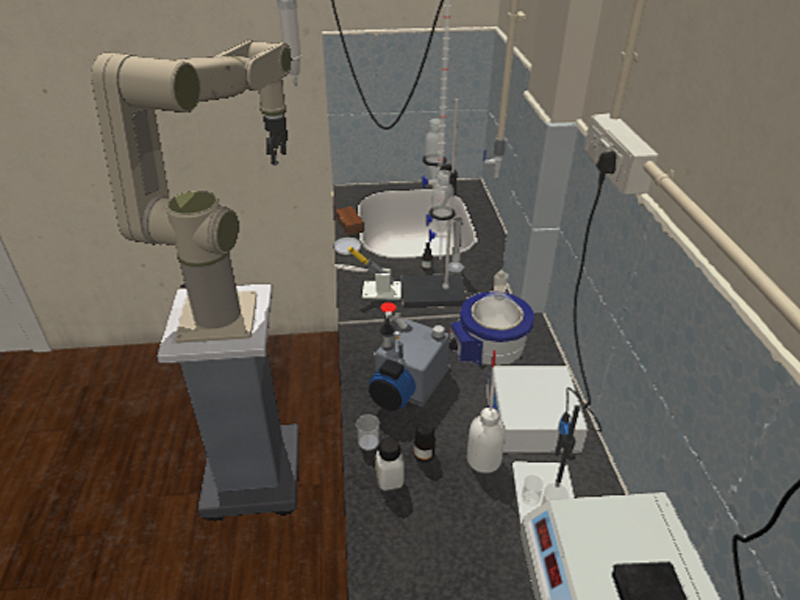

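View pics/top0.png

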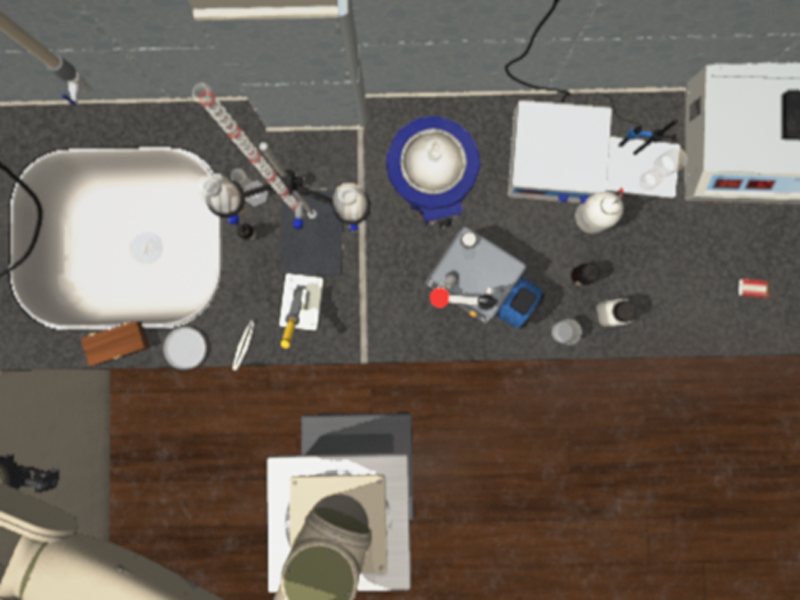

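```bash
cat > h.py <<'E'
import numpy as np,cv2
def load(n): return dict(np.load(f"pics/{n}.npz"))
def pts(s):
    K=s["intrinsics"];T=s["world_from_camera"];d=s["depth"]
    v,u=np.mgrid[:d.shape[0],:d.shape[1]]
    P=np.stack([(u-K[0,2])/K[0,0]*d,(v-K[1,2])/K[1,1]*d,d],-1)
    return P@T[:3,:3].T+T[:3,3]
def ray(s,u,v):
    K=s["intrinsics"];T=s["world_from_camera"]
    d=T[:3,:3]@np.array([(u-K[0,2])/K[0,0],(v-K[1,2])/K[1,1],1.])
    return T[:3,3],d/np.linalg.norm(d)
def onz(s,u,v,z):
    o,d=ray(s,u,v); return o+d*(z-o[2])/d[2]
def two(a,b):
    (o1,d1),(o2,d2)=a,b
    A=np.stack([d1,-d2],1); t=np.linalg.lstsq(A,o2-o1,rcond=None)[0]
    p,q=o1+t[0]*d1,o2+t[1]*d2
    return (p+q)/2,np.linalg.norm(p-q)
def proj(s,P):
    K=s["intrinsics"];T=s["world_from_camera"]
    c=T[:3,:3].T@(np.asarray(P)-T[:3,3]); q=K@c; return q[:2]/q[2]
def crop(s,u0,u1,v0,v1,name,k=8):
    cv2.imwrite(f"pics/{name}.png",cv2.resize(s["pixels"][v0:v1,u0:u1,::-1],None,fx=k,fy=k,interpolation=cv2.INTER_NEAREST))
E
python3 - <<'E'
from h import *
t=load("top0");s=load("side0")
crop(t,265,355,135,215,"tpump",8);crop(t,150,230,160,235,"tstand",8)
crop(s,225,305,185,265,"spump",7);crop(s,205,285,145,205,"sstand",8)
for nm,im in(("t",t),("s",s)):
    P=pts(im); print(nm,(im["depth"]==0).mean(), np.median(P[...,2][P[...,2]<30]) )
    hsv=cv2.cvtColor(im["pixels"],cv2.COLOR_RGB2HSV)
    red=(((hsv[...,0]<8)|(hsv[...,0]>172))&(hsv[...,1]>180)&(hsv[...,2]>150)).astype(np.uint8)
    yel=((hsv[...,0]>18)&(hsv[...,0]<32)&(hsv[...,1]>150)&(hsv[...,2]>100)).astype(np.uint8)
    for c,m in(("red",red),("yel",yel)):
        n,l,st,ce=cv2.connectedComponentsWithStats(m)
        for i in range(1,n):
            if st[i,4]>5: print(nm,c,st[i],ce[i],np.median(P[l==i],0).round())
E
```

```text
t 0.0039825439453125 -201.49654053426036
t red [276 185  11  12  99] [280.64646465 190.28282828] [ 498. -233.  182.]
t yel [180 204   9  19  90] [183.87777778 213.91111111] [428.  86. 152.]
s 0.0041656494140625 -407.6693759745575
s red [244 194   9   6  44] [247.95454545 196.15909091] [ 499. -237.  184.]
s yel [225 160  10   9  39] [229.76923077 163.82051282] [440.  82. 134.]
```

View pics/tpump.png

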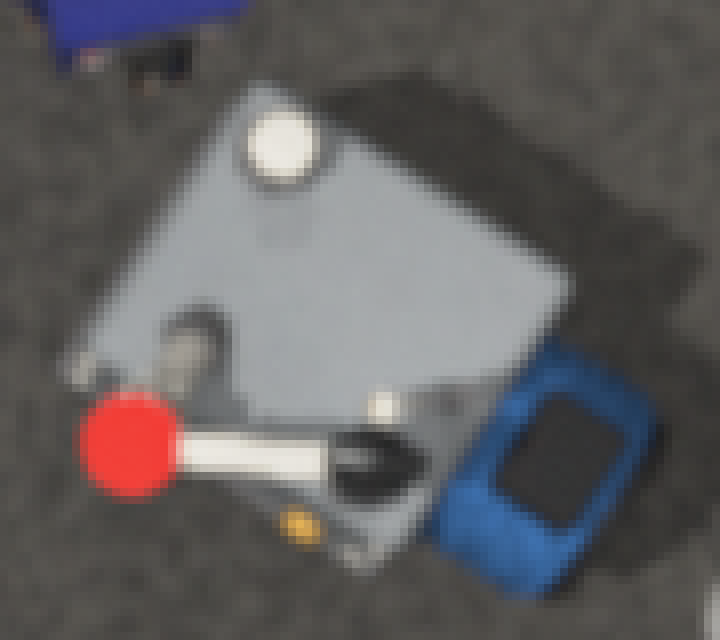

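View pics/tstand.png

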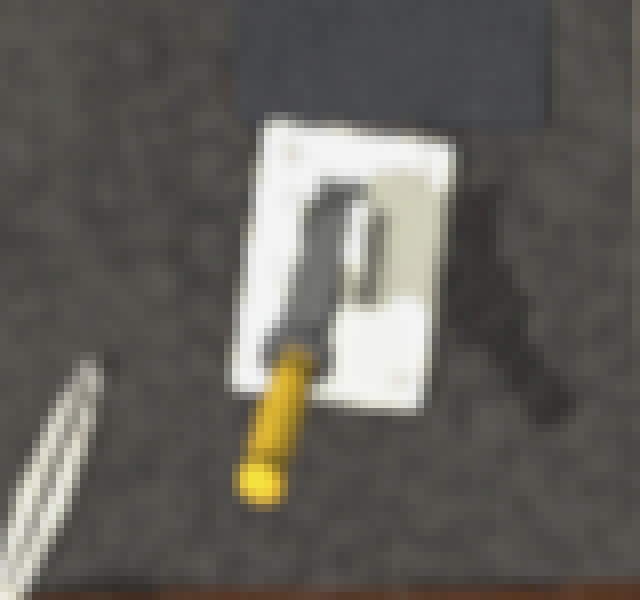

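View pics/spump.png

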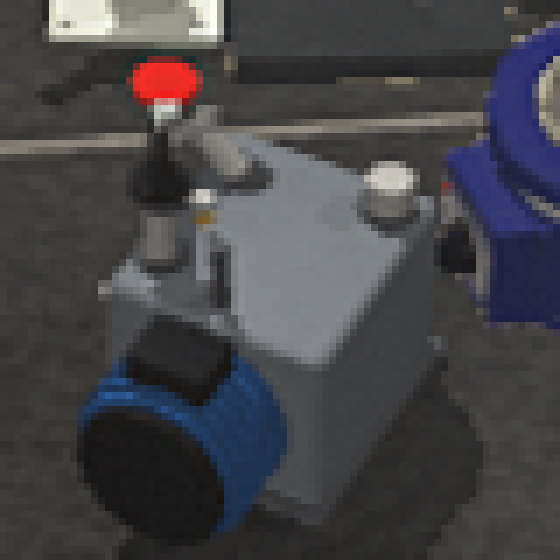

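View pics/sstand.png

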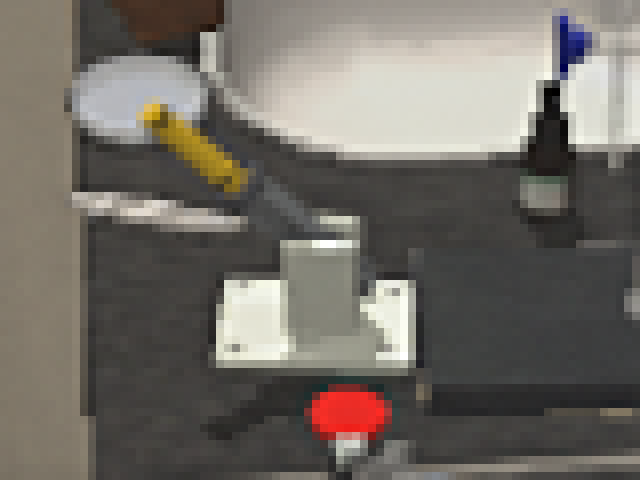

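Run:
```python
from h import *
t=load("top0");s=load("side0")
# pump: fit case top by depth z~130 in top view
P=pts(t)
reg=np.zeros(P.shape[:2],bool);reg[140:215,265:355]=True
m=(reg&(abs(P[...,2]-130)<5)).astype(np.uint8)
n,l,st,ce=cv2.connectedComponentsWithStats(m);i=1+st[1:,4].argmax();m=l==i
xy=P[m][:,:2].astype(np.float32);print("case z",P[m][:,2].mean(),m.sum())
rc=cv2.minAreaRect(xy);print(rc);print(cv2.boxPoints(rc))
for c in[(262,90),(572,275),(370,572),(75,365)]:
    print("corner",onz(t,265+(c[0]+.0)/8-.5,135+c[1]/8-.5,130).round(1))
hs=t["pixels"].astype(int)
for c in[(265,118),(455,145),(422,412),(232,388)]:
    print("stand",onz(t,150+c[0]/8-.5,160+c[1]/8-.5,12).round(1))
w=(hs.min(-1)>130);r2=np.zeros_like(w);r2[170:215,175:210]=True
m=w&r2&(abs(P[...,2]-12)<8)
print(cv2.minAreaRect(P[m][:,:2].astype(np.float32)),m.sum(), np.median(P[m][:,2]))
print("stand depth pts", cv2.boxPoints(cv2.minAreaRect(P[m][:,:2].astype(np.float32))))
# knob dark
g=hs.max(-1)
m=(g<60)&reg&(P[...,2]>175);print("dark knob",m.sum(),P[m].mean(0),P[m].max(0),P[m].min(0))
print(np.c_[P[m],g[m]].round().astype(int)[::2])
for nm in("t","s"):
    im=t if nm=="t" else s
    print(nm)
a=ray(t,280.65,190.28);b=ray(s,247.95,196.16);print("cover",two(a,b),onz(t,280.65,190.28,186))
```

```text
case z 129.85795430825206 1225
((552.2030029296875, -319.38421630859375), (159.47352600097656, 138.19345092773438), 55.61275863647461)
[[ 450.14767 -346.16147]
 [ 564.19037 -424.2108 ]
 [ 654.2583  -292.60696]
 [ 540.21564 -214.55765]]
corner [ 648.5 -293.7  130. ]
corner [ 568.  -420.9  130. ]
corner [ 445.9 -333.3  130. ]
corner [ 534.7 -212.7  130. ]
stand [571.4 110.2  12. ]
stand [557.4  24.9  12. ]
stand [438.   41.4  12. ]
stand [450.4 126.3  12. ]
((503.61572265625, 77.56031036376953), (87.13520812988281, 123.00735473632812), 82.87661743164062) 502 11.745415221363942
stand depth pts [[437.1841    41.95584 ]
 [559.242     26.702133]
 [570.04736  113.16478 ]
 [447.98944  128.41849 ]]
dark knob 45 [ 485.54641264 -329.80282899  207.61069493] [ 499.48741824 -312.28716116  224.01524086] [ 476.74508938 -343.95761116  182.47584326]
[[ 499 -325  192   52]
 [ 499 -332  186   52]
 [ 496 -328  192   51]
 [ 496 -335  191   40]
 [ 492 -329  216   59]
 [ 491 -334  221   44]
 [ 488 -331  219   52]
 [ 488 -337  222   49]
 [ 488 -344  218   59]
 [ 485 -331  218   51]
 [ 485 -337  221   51]
 [ 482 -312  218   54]
 [ 482 -318  222   53]
 [ 482 -324  224   49]
 [ 482 -331  223   46]
 [ 482 -337  223   48]
 [ 480 -319  188   49]
 [ 480 -324  199   46]
 [ 480 -330  204   45]
 [ 479 -334  217   44]
 [ 477 -322  182   52]
 [ 477 -327  195   50]
 [ 477 -335  188   55]]
t
s
cover (array([ 498.4171795 , -231.85724018,  181.28399025]), np.float64(1.406161370341511)) [ 497.47434779 -231.57923611  186.        ]
```

Emit:
send_rows(dp=[[15, -25, 20], [45, -75, 50], [80, -130, 80], [115, -190, 100], [150, -250, 110]], rot=[[0, 0, -0.08], [0, 0, -0.22], [0, 0, -0.38], [0, 0, -0.54], [0, 0, -0.7]])

```text
time: 0.72
tool_pos: [318.9, 345.0, 329.9]
tcp_rot: [-180.0, -0.1, 31.9]
ft_force: [0.5, -0.2, 0.4]
finger_gap: 85.5
```

Emit:
send_rows(dp=[[30, -55, 0], [55, -110, 0], [75, -165, 0], [85, -222, 0], [95, -280, 0]], rot=[[0, 0, -0.15], [0, 0, -0.3], [0, 0, -0.45], [0, 0, -0.6], [0, 0, -0.672]])

```text
time: 1.35
tool_pos: [413.1, 64.6, 328.6]
tcp_rot: [180.0, 0.0, -6.6]
ft_force: [1.9, 0.0, -0.4]
finger_gap: 85.3
```

Emit:
send_rows(dp=[[12, -60, 0], [24, -120, 0], [36, -180, 0], [46, -240, 0], [50, -280, 0]], rot=[[0, 0, 0], [0, 0, 0], [0, 0, 0], [0, 0, 0], [0, 0, 0]])

```text
time: 1.98
tool_pos: [462.9, -216.1, 328.2]
tcp_rot: [-180.0, 0.1, -6.5]
ft_force: [0.6, 1.0, -0.1]
finger_gap: 84.8
```

Emit:
send_rows(dp=[[4, -20, -5], [12, -60, -15], [20, -95, -30], [23, -112, -50], [23, -112, -60]], rot=[[0, 0, 0], [0, 0, 0], [0, 0, 0], [0, 0, 0], [0, 0, 0]], jaw=50)

```text
time: 2.6
tool_pos: [485.7, -324.9, 266.4]
tcp_rot: [-179.9, 0.2, -6.4]
ft_force: [0.6, 0.3, -0.2]
finger_gap: 50.0
```

Run:
```python
from bench import r, vision
from h import *
for n in("side","top"):
    s=vision.snapshot(n); np.savez(f"pics/{n}1.npz",**s)
t=load("top1");s=load("side1")
crop(t,265,355,135,215,"tk1",8);crop(s,215,305,165,245,"sk1",8)
print(r.sense()["tool_pos"],r.sense()["joint_pos"])
P=pts(t)
```

```text
[ 485.64394642 -323.80536031  266.92278848] [-3.87425746e+01  4.35442713e+00  8.41788114e+01  2.61808574e-02
  9.16808896e+01 -3.24180222e+01]
```

View pics/sk1.png

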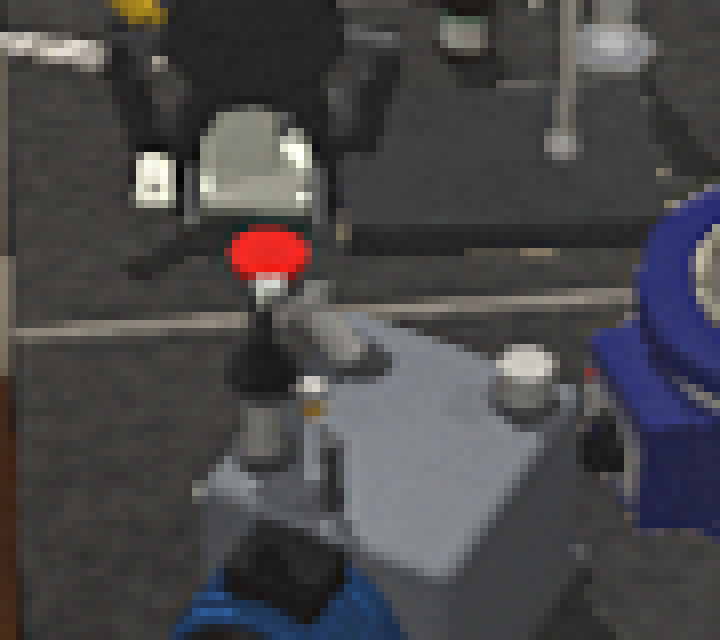

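View pics/tk1.png

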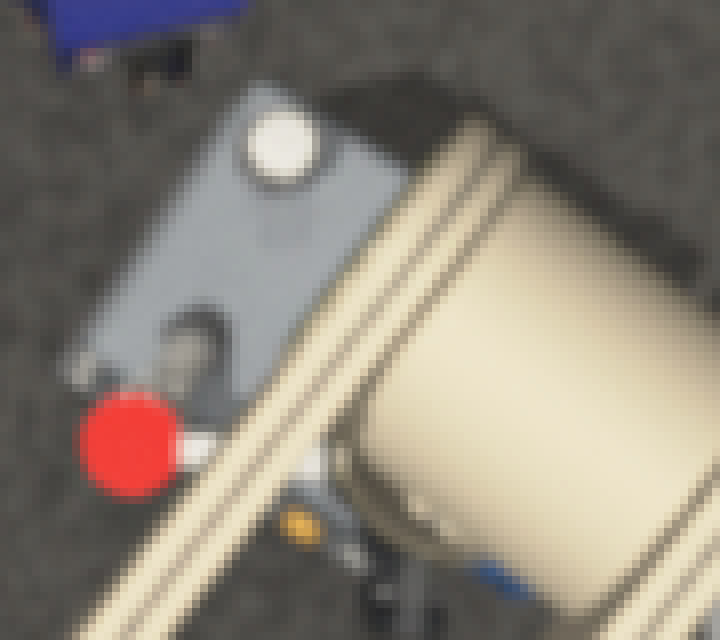

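Emit:
send_rows(dp=[[0, -3, -12], [0, -3, -28], [0, -3, -44], [0, -3, -54], [0, -3, -57]], rot=[[0, 0, 0], [0, 0, 0], [0, 0, 0], [0, 0, 0], [0, 0, 0]])

```text
time: 3.32
tool_pos: [485.9, -328.2, 210.8]
tcp_rot: [-179.9, 0.1, -6.4]
ft_force: [0.2, 0.6, -0.4]
finger_gap: 50.1
```

Emit:
send_rows(dp=[[0, 0, 0], [0, 0, 0], [0, 0, 0], [0, 0, 0], [0, 0, 0]], rot=[[0, 0, 0], [0, 0, 0], [0, 0, 0], [0, 0, 0], [0, 0, 0]], jaw=0, force=40)

```text
time: 3.95
tool_pos: [488.0, -329.0, 213.1]
tcp_rot: [179.9, -0.2, -6.3]
ft_force: [7.0, -0.5, -2.0]
finger_gap: 10.0
```

Emit:
send_rows(dp=[[1, 0, 0], [2, 0, 0]], rot=[[0, 0, 0], [0, 0, 0]])

```text
time: 4.2
tool_pos: [488.3, -329.0, 212.9]
tcp_rot: [179.9, -0.0, -6.4]
ft_force: [-3.8, -0.2, 5.1]
finger_gap: 10.2
```

Run:
```python
from bench import r, vision
from h import *
s=vision.snapshot("side"); np.savez("pics/side2.npz",**s)
crop(s,230,280,175,225,"sk2",12)
q=r.sense();print(q["tool_pos"],q["finger_gap"],q["ft_force"],q["wrist_torque"])
```

```text
[ 488.20543592 -328.96179898  212.91017025] 9.788528910168832 [-1.88628434 -0.48920666  5.77512497] [-0.06597716  0.3192943   0.01276712]
```

View pics/sk2.png

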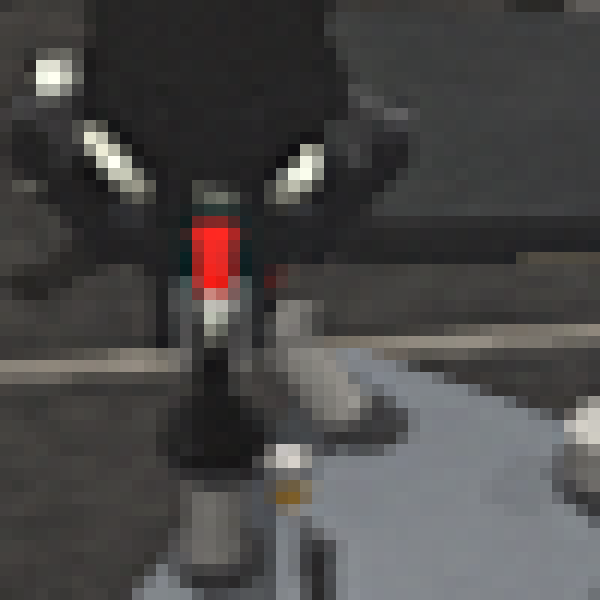

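Emit:
send_rows(dp=[[0, 0, 0], [0, 0, 0], [0, 0, 0], [0, 0, 0], [0, 0, 0]], rot=[[0, 0, -0.1], [0, 0, -0.25], [0, 0, -0.4], [0, 0, -0.55], [0, 0, -0.7]], force=60)

```text
time: 4.88
tool_pos: [487.6, -328.7, 213.0]
tcp_rot: [180.0, 0.0, -46.8]
ft_force: [-5.7, 1.9, 7.1]
finger_gap: 8.5
```

Emit:
send_rows(dp=[[0, 0, 0], [0, 0, 0], [0, 0, 0], [0, 0, 0], [0, 0, 0]], rot=[[0, 0, -0.15], [0, 0, -0.3], [0, 0, -0.45], [0, 0, -0.58], [0, 0, -0.62]])

```text
time: 5.5
tool_pos: [487.4, -328.2, 212.9]
tcp_rot: [179.9, 0.1, -82.1]
ft_force: [-7.6, 4.0, 8.7]
finger_gap: 8.4
```

Run:
```python
from bench import r, vision
from h import *
for n in("side","top"):
    s=vision.snapshot(n); np.savez(f"pics/{n}3.npz",**s)
t=load("top3");s=load("side3")
crop(t,265,355,135,215,"tk3",8);crop(s,215,305,165,245,"sk3",8)
q=r.sense();print(q["tool_pos"],q["tcp_rot"],q["finger_gap"],q["ft_force"],q["wrist_torque"])
```

```text
[ 487.40012437 -328.18910288  212.94744841] [ 1.79921181e+02  4.97418034e-02 -8.20653056e+01] 8.342821001799631 [-6.60192407  3.35068479  8.74772264] [0.66151272 1.20806104 0.10082486]
```

View pics/sk3.png

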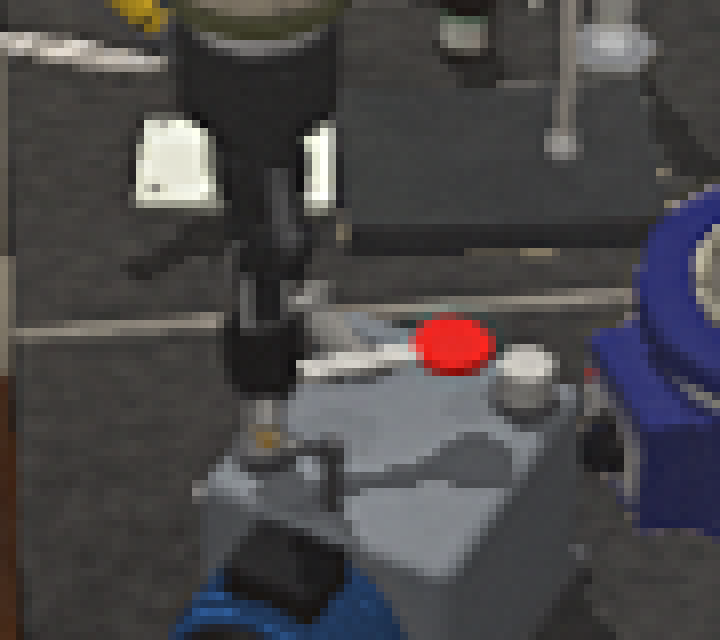

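View pics/tk3.png

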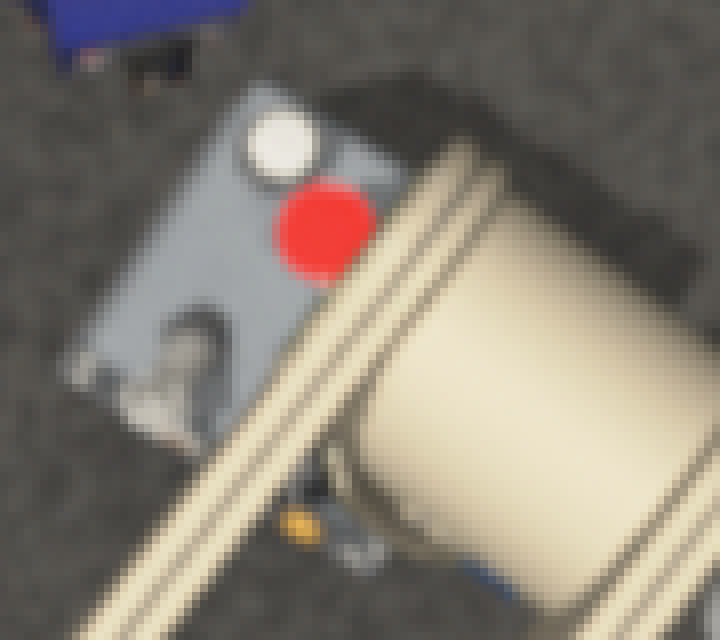

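```bash
cat >> h.py <<'E'
def cent(im,col,lo=6):
    h=cv2.cvtColor(im["pixels"],cv2.COLOR_RGB2HSV)
    m=(((h[...,0]<8)|(h[...,0]>172))&(h[...,1]>180)&(h[...,2]>150)) if col=="red" else ((h[...,0]>18)&(h[...,0]<32)&(h[...,1]>150)&(h[...,2]>100))
    n,l,st,ce=cv2.connectedComponentsWithStats(m.astype(np.uint8)); i=1+st[1:,4].argmax(); return ce[i],st[i],l==i
E
python3 - <<'E'
from h import *
t=load("top3");s=load("side3")
a,sa,_=cent(t,"red");b,sb,_=cent(s,"red");print(a,sa,b,sb)
p,e=two(ray(t,*a),ray(s,*b));print(p,e)
d=p-np.array([487.5,-328.2,0]);print(np.hypot(*d[:2]),np.degrees(np.arctan2(d[1],d[0])))
d=np.array([498.4-487.5,-231.9+328.2]);print(np.hypot(*d),np.degrees(np.arctan2(d[1],d[0])))
E
```

```text
[305.25  163.375] [301 159  10  10  80] [271.2745098  207.47058824] [267 205  10   6  51]
[ 583.65214911 -313.39921828  181.62734988] 1.1569415472117164
97.28462837321759 8.75090254295854
96.91491113342671 83.54229200693331
```

Emit:
send_rows(dp=[[0, 0, 0], [0, 0, 0], [0, 0, 0], [0, 0, 20], [0, 0, 50]], rot=[[0, 0, 0], [0, 0, 0], [0, 0, 0], [0, 0, 0], [0, 0, 0]], jaw=60)

```text
time: 6.22
tool_pos: [487.9, -328.3, 262.7]
tcp_rot: [179.9, 0.1, -82.0]
ft_force: [-0.1, 0.1, 0.6]
finger_gap: 59.7
```

Emit:
send_rows(dp=[[-3, 15, 20], [-8, 60, 40], [-14, 115, 50], [-20, 170, 50], [-28, 225, 50]], rot=[[0, 0, -0.05], [0, 0, -0.1], [0, 0, -0.15], [0, 0, -0.2], [0, 0, -0.27]])

```text
time: 6.85
tool_pos: [460.2, -102.1, 314.0]
tcp_rot: [-179.8, -0.0, -97.6]
ft_force: [0.3, 0.2, 0.7]
finger_gap: 59.9
```

Emit:
send_rows(dp=[[-3, 40, 0], [-6, 80, 0], [-8, 115, 0]], rot=[[0, 0, 0], [0, 0, 0], [0, 0, 0]])

```text
time: 7.22
tool_pos: [452.3, 12.9, 314.0]
tcp_rot: [-179.9, 0.0, -97.4]
ft_force: [0.4, 0.2, -0.5]
finger_gap: 60.3
```

Run:
```python
from bench import r, vision
from h import *
for n in("side","top"):
    s=vision.snapshot(n); np.savez(f"pics/{n}4.npz",**s)
t=load("top4");s=load("side4")
crop(t,265,325,160,210,"tk4",12);crop(s,230,280,180,225,"sk4",12)
crop(t,150,230,160,235,"ts4",8);crop(s,205,285,145,205,"ss4",8)
q=r.sense();print(q["tool_pos"],q["tcp_rot"],q["finger_gap"],q["joint_pos"])
a,sa,_=cent(t,"red");b,sb,_=cent(s,"red");print(a,sa,b,sb)
p,e=two(ray(t,*a),ray(s,*b));print(p,e)
```

```text
[452.29499081  14.20640203 313.94766375] [-1.79867853e+02  6.99093561e-02 -9.72586345e+01] 59.939554552699875 [-4.75055343e+00 -1.70035310e+01  9.91411502e+01  6.46464582e-02
  9.77272963e+01  9.25169294e+01]
[305.27058824 163.57647059] [300 159  11  10  85] [271.81578947 207.73684211] [267 205  10   6  38]
[ 584.47416779 -313.69769547  180.24053817] 3.8056516788049537
```

View pics/sk4.png

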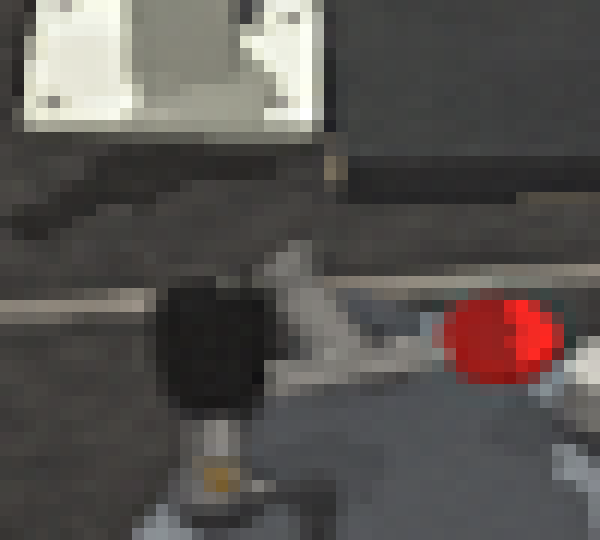

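View pics/tk4.png

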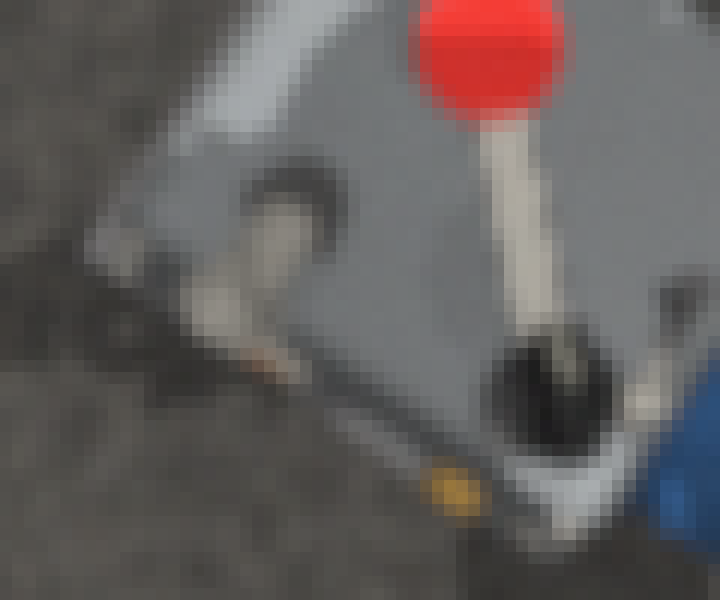

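View pics/ts4.png

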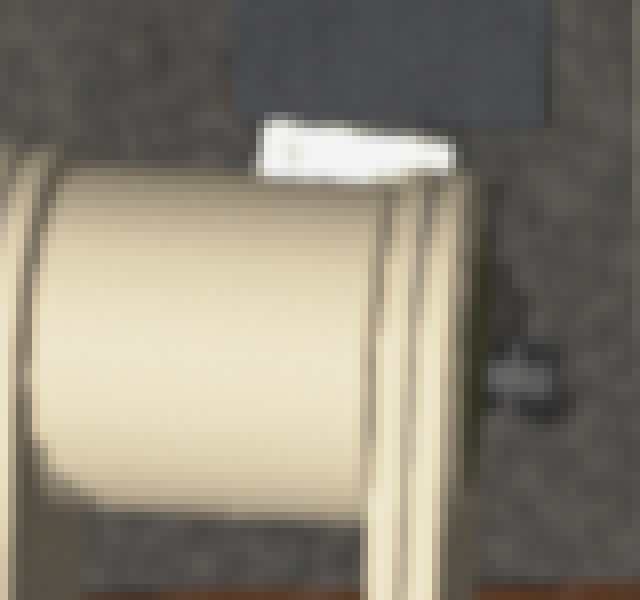

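View pics/ss4.png

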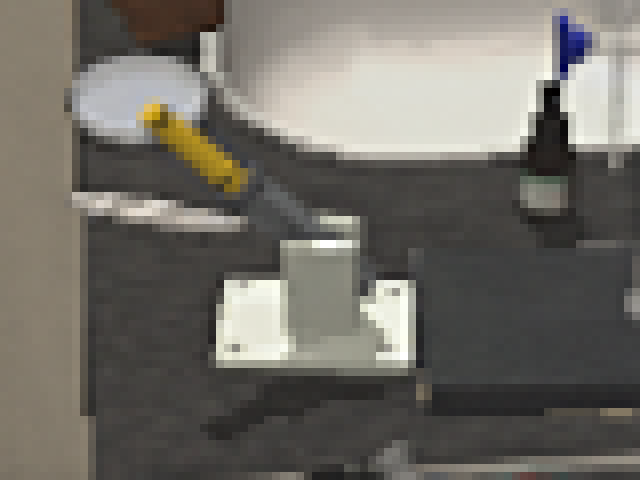

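Run:
```python
from h import *
t=load("top4");s=load("side4")
m1=onz(t,265+245/12-.5,160+335/12-.5,160);print("mouth top",m1)
print("side onz",onz(s,230+290/12-.5,180+255/12-.5,160))
yaw=np.radians(-34.4);zx=np.array([-np.cos(yaw),-np.sin(yaw),1])/2**.5;zx[:2]*=1
z=zx/np.linalg.norm(zx);y=np.array([-np.sin(yaw),np.cos(yaw),0])
for im in(t,s):
    P=pts(im).reshape(-1,3)
    d=P-m1; a=d@z; b=d@y; c=d@np.cross(y,z)
    k=(abs(b)<25)&(abs(c)<25)&(a>-75)&(a<15)&(P[:,2]>136)
    o=np.argsort(a[k])
    print(np.c_[a[k],b[k],c[k],P[k]][o].round(0).astype(int).tolist())
# yellow handle
t0=load("top0");s0=load("side0")
c0=np.array([464.1,81.9,108]);ya=np.radians(-7.4);zs=np.array([-np.cos(ya),-np.sin(ya),1])/2**.5
for k in(0,6,43,80):
    p=c0+zs*k;print(k,p.round(1),proj(t0,p).round(1),proj(s0,p).round(1))
for im in(t0,s0):
    ce,st,m=cent(im,"yel");v,u=np.nonzero(m)
    q=np.c_[u,v].astype(np.float32);e=cv2.fitLine(q,cv2.DIST_L2,0,.01,.01).ravel()
    w=(q-e[2:])@e[:2];print(ce,e, e[2:]+e[:2]*w.min(),e[2:]+e[:2]*w.max())
```

```text
mouth top [ 507.87169983 -247.11040129  160.        ]
side onz [ 522.01109675 -237.85736582  160.        ]
[[-59, 12, 25, 563, -270, 136], [-53, 4, 21, 553, -273, 137], [-49, 8, 16, 550, -266, 136], [-49, 1, 17, 547, -273, 137], [-47, 11, 15, 550, -263, 138], [-43, 14, 16, 550, -260, 141], [-42, 0, 13, 540, -269, 139], [-42, 14, 11, 547, -256, 138], [-42, -9, 11, 533, -276, 138], [-42, 5, 9, 540, -263, 137], [-42, -5, 12, 537, -273, 139], [-41, 6, 18, 546, -266, 144], [-41, -2, 10, 537, -269, 138], [-41, 12, 14, 547, -259, 141], [-40, 4, 16, 543, -266, 143], [-39, 7, 14, 543, -263, 142], [-39, 1, 10, 537, -266, 139], [-38, 3, 14, 540, -266, 143], [-37, 2, 20, 543, -269, 148], [-36, 4, 10, 537, -262, 141], [-35, 8, 11, 540, -259, 143], [-35, 14, 7, 540, -253, 141], [-35, 2, 7, 533, -262, 141], [-34, 11, 10, 540, -256, 143], [-34, -1, 10, 533, -266, 143], [-32, 15, 4, 537, -249, 140], [-29, -2, 4, 527, -262, 142], [-29, 5, 9, 533, -259, 146], [-29, 21, -4, 534, -239, 137], [-28, 0, 9, 530, -262, 147], [-27, 6, 15, 536, -258, 152], [-27, 12, 11, 536, -252, 149], [-25, 7, 11, 533, -255, 
[... 3109 characters left out ...]
16, -233, 150], [-5, 3, 10, 518, -250, 164], [-4, -3, 8, 513, -255, 163], [-4, 16, 0, 519, -236, 157], [-3, 11, 18, 527, -246, 170], [-3, 17, 7, 524, -237, 163], [-3, 3, 18, 522, -253, 171], [-3, 12, -9, 511, -235, 152], [-2, 15, -3, 515, -234, 156]]
0 [464.1  81.9 108. ] [186.9 203.3] [235.1 168.4]
6 [459.9  82.4 112.2] [186.5 204.5] [234.1 167.6]
43 [433.9  85.8 138.4] [184.4 212.2] [228.5 163. ]
80 [408.   89.2 164.6] [182.2 220.2] [222.8 158.4]
[183.87777778 213.91111111] [  0.2812202   -0.95964324 183.87778    213.91112   ] [181.46724 222.13692] [186.72034 204.21109]
[229.76923077 163.82051282] [  0.7745183   0.6325515 229.76923   163.82051  ] [225.52644 160.35541] [234.3548  167.56557]
```

Emit:
send_rows(dp=[[0, 15, -15], [0, 35, -35], [0, 55, -60], [0, 70, -78], [0, 72, -84]], rot=[[0.006, 0.05, 0], [0.015, 0.12, 0], [0.025, 0.19, 0], [0.034, 0.26, 0], [0.034, 0.26, 0]], jaw=50)

```text
time: 7.95
tool_pos: [452.4, 83.3, 226.9]
tcp_rot: [164.8, -0.0, -97.4]
ft_force: [0.6, -0.3, -0.4]
finger_gap: 50.3
```

Run:
```python
from bench import r, vision
from h import *
s=vision.snapshot("side"); np.savez("pics/side5.npz",**s)
crop(s,205,285,140,205,"ss5",8)
q=r.sense();print(q["tool_pos"],q["tcp_rot"],q["finger_gap"],q["joint_pos"])
```

```text
[452.29788343  83.15974073 226.98697439] [ 1.64914762e+02 -2.60909677e-02 -9.74450929e+01] 50.091824192124825 [  2.0422955    0.45002383  93.67142428   2.47735462 100.7608622
  99.6355411 ]
```

View pics/ss5.png

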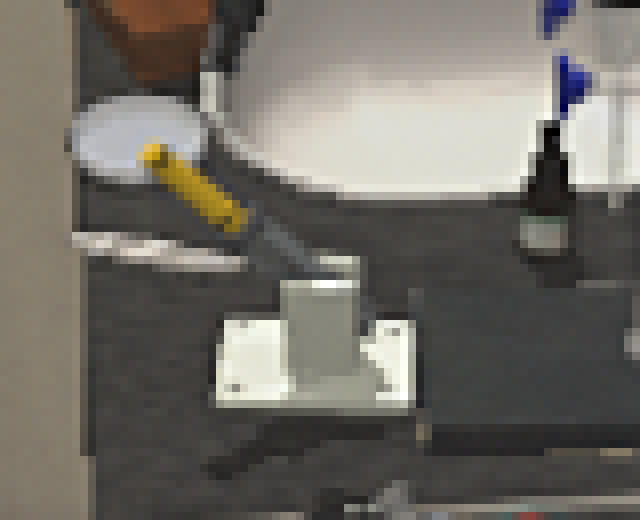

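Run:
```python
from h import *
s=load("side5");print(proj(s,[452,83,227]),proj(s,[408,89,165]))
cv2.imwrite("pics/side5.png",cv2.resize(s["pixels"][60:260,130:400,::-1],None,fx=2.9,fy=2.9,interpolation=cv2.INTER_CUBIC))
```

```text
[231.66983821 147.26103428] [222.8031947  158.30292037]
```

View pics/side5.png

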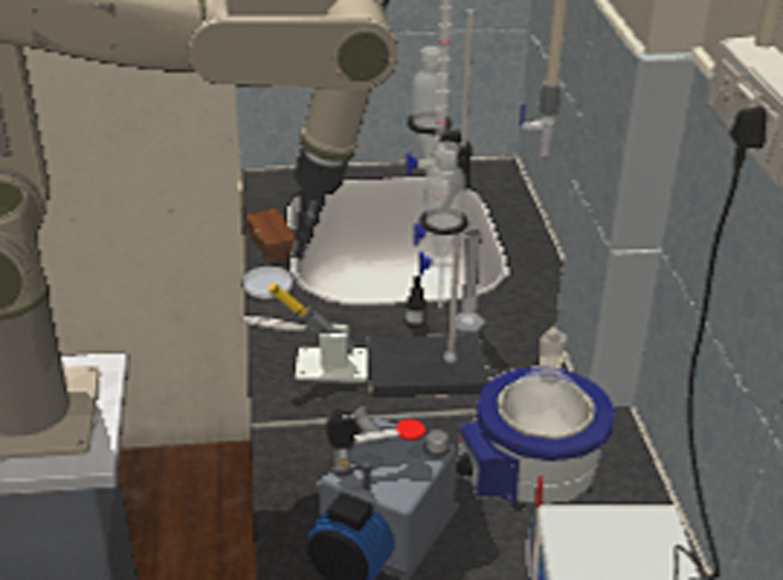

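Emit:
send_rows(dp=[[-4, 3, -15], [-10, 3, -40], [-17, 3, -65], [-22, 3, -85], [-23, 3, -90]], rot=[[0, 0, 0], [0, 0, 0], [0, 0, 0], [0, 0, 0], [0, 0, 0]])

```text
time: 8.62
tool_pos: [428.2, 86.1, 137.4]
tcp_rot: [165.0, -0.0, -97.5]
ft_force: [-0.5, 0.2, -0.1]
finger_gap: 50.0
```

Run:
```python
from bench import r, vision
from h import *
s=vision.snapshot("side"); np.savez("pics/side6.npz",**s)
crop(s,205,265,140,185,"ss6",12)
q=r.sense();print(q["tool_pos"],q["tcp_rot"],q["finger_gap"],q["ft_force"])
```

```text
[428.57571607  86.14805119 137.52541007] [ 1.64982249e+02 -8.04697822e-03 -9.74796093e+01] 49.59911671567049 [-0.76866113 -1.26170525  0.61310129]
```

View pics/ss6.png

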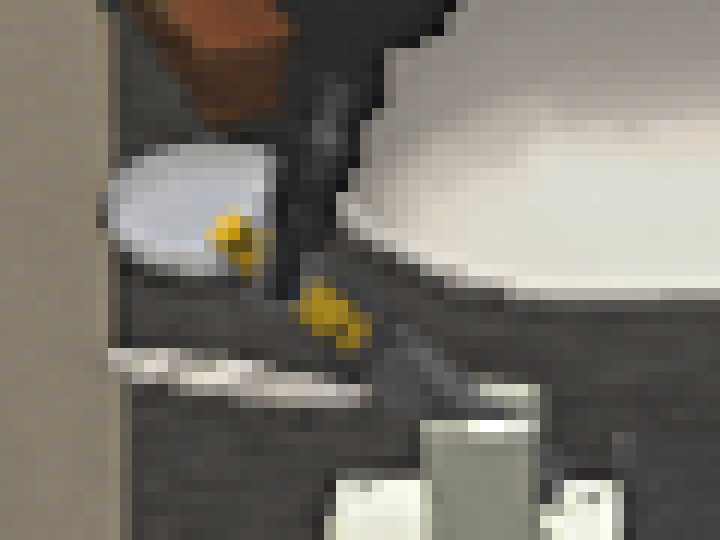

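Emit:
send_rows(dp=[[0, 0, 0], [0, 0, 0], [0, 0, 0], [0, 0, 0], [0, 0, 0]], rot=[[0, 0, 0], [0, 0, 0], [0, 0, 0], [0, 0, 0], [0, 0, 0]], jaw=0, force=60)

```text
time: 9.3
tool_pos: [429.7, 86.7, 138.9]
tcp_rot: [165.0, 0.0, -97.5]
ft_force: [-2.3, 1.0, 5.4]
finger_gap: 11.6
```

Emit:
send_rows(dp=[[0, 0, 0], [-3, 0.4, 3], [-7, 0.9, 7], [-14, 1.8, 14], [-21, 2.7, 21]], rot=[[0, 0, 0], [0, 0, 0], [0, 0, 0], [0, 0, 0], [0, 0, 0]])

```text
time: 9.93
tool_pos: [407.7, 89.2, 159.5]
tcp_rot: [165.0, -0.0, -97.5]
ft_force: [1.2, 0.2, -0.4]
finger_gap: 11.4
```

Run:
```python
from bench import r, vision
from h import *
s=vision.snapshot("side"); np.savez("pics/side7.npz",**s)
crop(s,205,265,140,185,"ss7",12)
q=r.sense();print(q["tool_pos"],q["tcp_rot"],q["finger_gap"],q["ft_force"],q["wrist_torque"])
```

```text
[407.48760915  89.410036   160.45303456] [ 1.65000553e+02  1.03827376e-02 -9.74430052e+01] 10.997293947359132 [0.27378917 0.66275766 1.6938531 ] [-0.03867622 -0.21310787  0.00808259]
```

View pics/ss7.png

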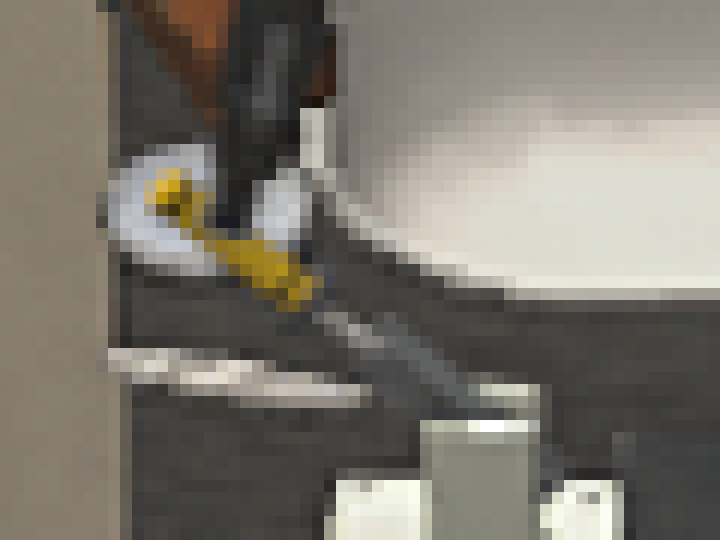

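Run:
```python
from h import *
s=load("side7")
f=lambda p:((proj(s,p)-[205,140]+.5)*12).round()
T=np.array([407.5,89.4,160.4]);tz=np.array([-.257,.033,-.966])
for k in(-40,-20,-5,0,14):
    print(k,f(T+tz*k), f(T+tz*k+np.array([-.13,-.99,0])*12))
zs=np.array([-.701,.091,.707])
G=T-5*tz
for k in(-48,-42,0,32):print("stick",k,(G+zs*k).round(),f(G+zs*k))
ce,st,m=cent(s,"yel");print(((ce-[205,140]+.5)*12))
v,u=np.nonzero(m);q=np.c_[u,v].astype(np.float32);e=cv2.fitLine(q,cv2.DIST_L2,0,.01,.01).ravel();print(e)
```

```text
-40 [240. 152.] [238. 169.]
-20 [230. 194.] [227. 210.]
-5 [222. 225.] [219. 241.]
0 [219. 235.] [216. 252.]
14 [211. 263.] [209. 280.]
stick -48 [442.  85. 131.] [310. 297.]
stick -42 [438.  85. 136.] [299. 288.]
stick 0 [409.  89. 165.] [222. 225.]
stick 32 [386.  92. 188.] [161. 176.]
[266.57142857 268.28571429]
[  0.8467624   0.5319712 226.71428   161.85715  ]
```

Run:
```python
from h import *
s=load("side2");print("tip knob proj",(proj(s,[488,-329,199])-[230,175]+.5)*12)
print("z for seen", [(z,((proj(s,[488,-329,z])-[230,175]+.5)*12).round()) for z in(191,199,209,221)])
s=load("side7")
im=cv2.resize(s["pixels"][145:180,208:245,::-1],None,fx=16,fy=16,interpolation=cv2.INTER_NEAREST)
im=np.clip(im.astype(float)*2.2,0,255).astype(np.uint8)
d=s["depth"][145:180,208:245]
dd=np.clip((d-1750)/(2050-1750)*255,0,255)
d2=cv2.applyColorMap(cv2.resize(dd,None,fx=10,fy=10,interpolation=cv2.INTER_NEAREST).astype(np.uint8),cv2.COLORMAP_JET)
cv2.imwrite("pics/g7.png",im);cv2.imwrite("pics/g7d.png",d2);print(d.min(),np.median(d))
P=pts(s)[145:180,208:245]
for v in range(8,24): print(v+145," ".join(f"{int(P[v,u,1]):4d}/{int(P[v,u,2]):3d}" for u in range(8,22)))
```

```text
tip knob proj [213.60582902 405.47231819]
z for seen [(191, array([214., 424.])), (199, array([214., 405.])), (209, array([213., 382.])), (221, array([213., 353.]))]
0.0 2132.7205
153  368/ 21  376/ 16  369/ 20  374/ 16  369/ 19  376/ 15   49/219   50/218   51/217   56/214   54/215   35/226  375/ 12  385/  6
154  371/ 13  362/ 18   91/189   85/192  358/ 20  368/ 13   73/199   71/199   72/199   72/198   56/208   47/214  355/ 19  363/ 13
155  352/ 19   96/180   82/188   88/184   89/183  339/ 25   82/187   77/190   75/191   67/196   81/187  346/ 19  344/ 19  348/ 17
156  336/ 22   85/181   87/180   84/181   85/180   89/178   75/186   72/188   64/193   66/191   75/185  344/ 13  344/ 13  338/ 16
157  337/ 15  331/ 18   85/176   79/179   82/177   82/177   75/181   76/180   66/186   76/179 -1493/1186  325/ 19  341/  8  334/ 12
158  327/ 15  333/ 11  318/ 20   87/168   82/171   70/179   75/175   69/179   73/176   75/174  326/ 12  310/ 22  322/ 14  312/ 20
159  308/ 21  302/ 25  309/ 20  313/ 16   86/163   81/166   80/166   78/167   83/164   71/171  304/ 20  300/ 22  309/ 16  313/ 13
160  306
[... 463 characters left out ...]
 -4   82/142   74/147   79/143   80/142   86/137
164  288/  2  290/  0  281/  5  293/ -2  285/  2  289/  0  287/  0  282/  3  269/ 11  281/  3  284/  1   85/133   77/138   77/138
165  276/  3  279/  1  272/  5  274/  4  274/  3 -1493/1186  285/ -4  272/  4  278/  0  272/  3  273/  2  276/  0   77/132   78/131
166  273/  0  276/ -2  265/  4  264/  4  269/  0  261/  5  262/  4  268/  0  278/ -7  263/  3  260/  4   85/121   77/127   64/135
167  251/  7  266/ -2  252/  6  263/ -1  262/  0  254/  3  258/  1  252/  4  253/  3  258/  0  255/  1  260/ -2   74/123   66/128
168  251/  1  253/  0  251/  0  248/  2  249/  0  242/  5  240/  6  246/  2  254/ -3  244/  2  240/  5  240/  4  249/ -1  237/  6
```

View pics/g7.png

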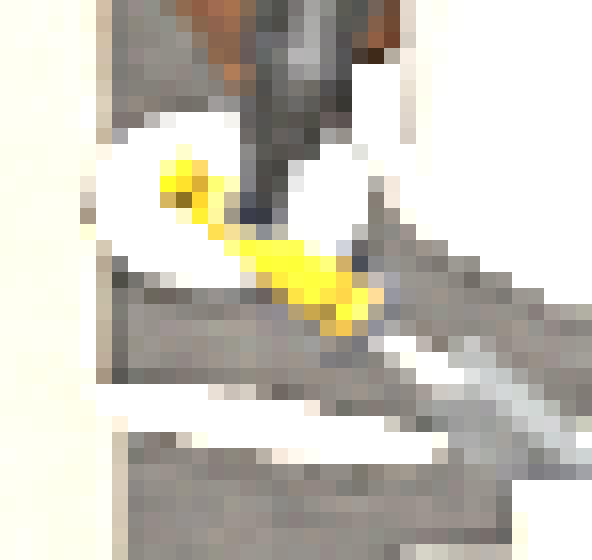

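Emit:
send_rows(dp=[[-9, 1.2, 9], [-20, 2.6, 20], [-33, 4.3, 33], [-48, 6.2, 48], [-60, 7.8, 60]], rot=[[0, 0, 0], [0, 0, 0], [0, 0, 0], [0, 0, 0], [0, 0, 0]])

```text
time: 10.6
tool_pos: [347.2, 97.1, 219.8]
tcp_rot: [165.0, -0.0, -97.5]
ft_force: [0.6, 0.5, -0.3]
finger_gap: 11.1
```

Run:
```python
from bench import r, vision
from h import *
for n in("side","top"):
    s=vision.snapshot(n); np.savez(f"pics/{n}8.npz",**s)
s=load("side8");t=load("top8")
crop(s,190,260,125,185,"ss8",11);crop(t,150,230,160,235,"ts8",8)
q=r.sense();print(q["tool_pos"],q["tcp_rot"],q["finger_gap"],q["ft_force"],q["wrist_torque"],q["joint_pos"])
```

```text
[347.73434475  97.21784326 220.40377386] [ 1.65066979e+02  2.86003386e-02 -9.74306902e+01] 11.429018997331406 [ 1.05076405  0.56946022 -1.64382968] [ 0.01024347 -0.111406    0.03281773] [  4.30215284 -15.89773052 109.20626197   3.09083825 101.30452602
 101.94640955]
```

View pics/ss8.png

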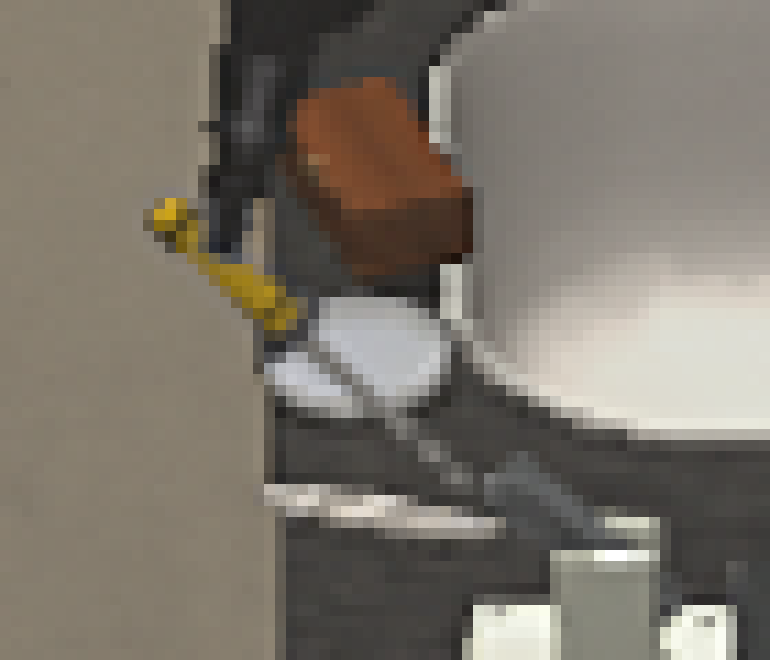

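View pics/ts8.png

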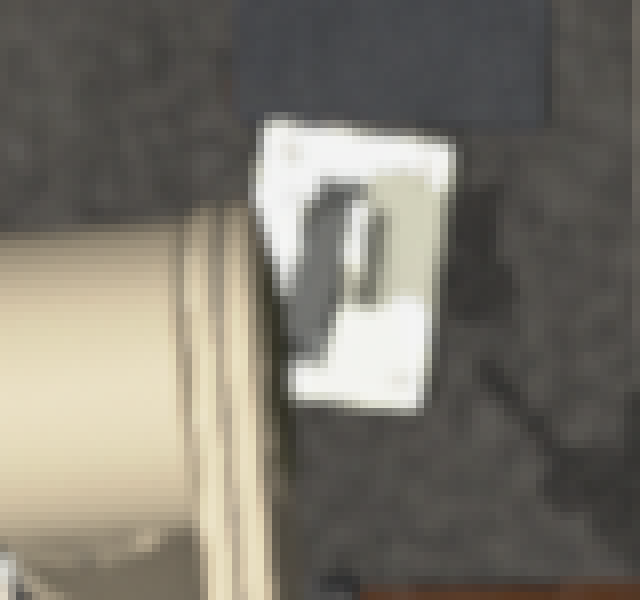

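Emit:
send_rows(dp=[[-6, 1, 8], [-6, 1, 35], [-3, -5, 70], [8, -40, 95], [20, -90, 100]], rot=[[0, 0, 0], [0, 0, 0], [0, 0, -0.05], [0, 0, -0.15], [0, 0, -0.25]])

```text
time: 11.32
tool_pos: [369.0, 6.5, 320.9]
tcp_rot: [165.1, 0.1, -111.8]
ft_force: [2.0, -0.0, -1.0]
finger_gap: 11.3
```

Emit:
send_rows(dp=[[8, -45, 0], [16, -90, 0], [24, -135, 0], [32, -170, 0], [36, -190, 0]], rot=[[0, 0, -0.08], [0, 0, -0.16], [0, 0, -0.22], [0, 0, -0.22], [0, 0, -0.22]])

```text
time: 11.95
tool_pos: [404.1, -184.4, 318.4]
tcp_rot: [164.9, -0.0, -124.5]
ft_force: [-0.4, -0.5, -0.6]
finger_gap: 11.1
```

Run:
```python
from bench import r, vision
from h import *
for n in("side","top"):
    s=vision.snapshot(n); np.savez(f"pics/{n}9.npz",**s)
s=load("side9");t=load("top9")
crop(s,195,275,125,195,"ss9",9);crop(t,240,330,150,230,"ts9",8)
q=r.sense();print(q["tool_pos"],q["tcp_rot"],q["finger_gap"],q["ft_force"],q["wrist_torque"],q["joint_pos"])
```

```text
[ 404.1816248  -184.14280142  318.35812659] [ 1.64887052e+02 -1.89216550e-02 -1.24487040e+02] 10.93405705164906 [ 0.03820111  0.10287799 -1.59255295] [-0.06901278 -0.14444143  0.01641966] [-31.70850603  -2.9933319   87.60880965   0.75354456 110.47974591
  92.95116085]
```

View pics/ss9.png

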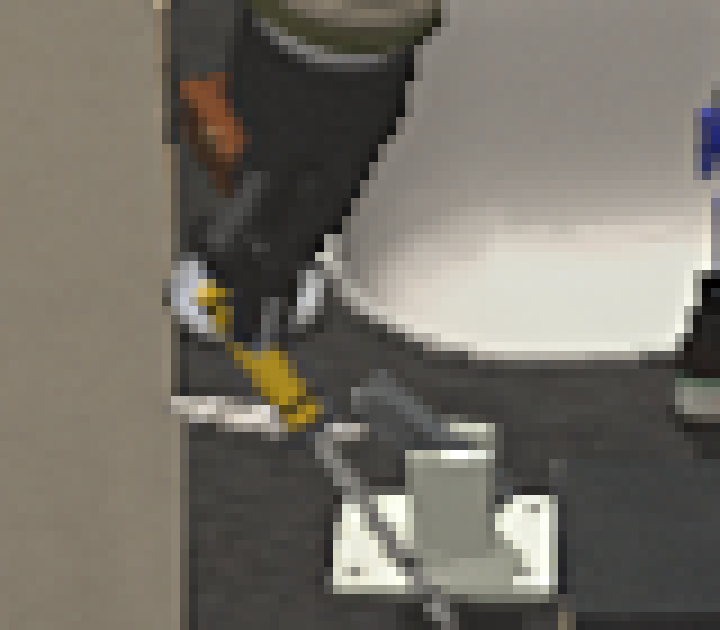

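View pics/ts9.png

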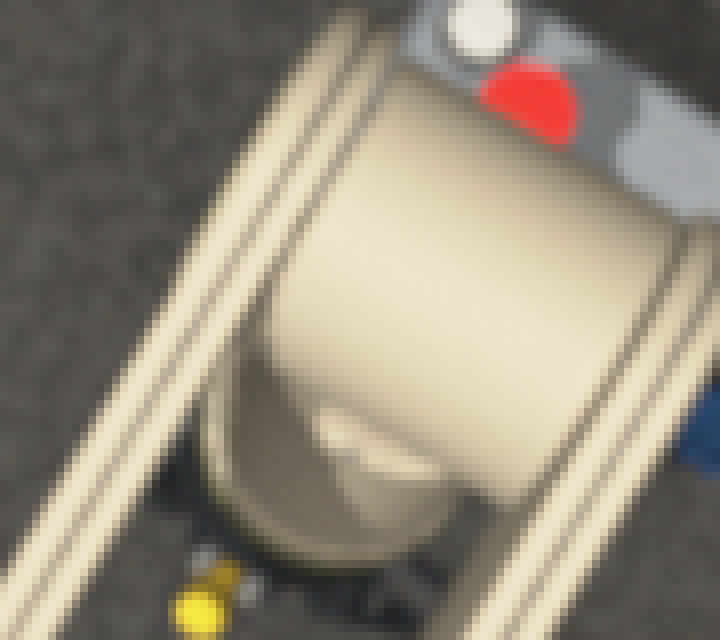

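Run:
```python
from h import *
from scipy.spatial.transform import Rotation as R
s=load("side9");t=load("top9")
T=np.array([404.2,-184.2,318.4]);tz=R.from_euler("xyz",[164.9,0,-124.5],degrees=True).as_matrix()[:,2];print(tz)
yaw=np.radians(-34.4);z=np.array([-np.cos(yaw),-np.sin(yaw),1])/2**.5
G=T-5*tz
for k in(-158,-48,-42,0,32):print(k,(G+z*k).round(),"side",proj(s,G+z*k).round(1),((proj(s,G+z*k)-[215,150]+.5)*11).round(),"top",proj(t,G+z*k).round(1))
crop(s,215,265,150,204,"ss9b",11)
```

```text
[-0.21468859  0.14755138 -0.96547263]
-158 [ 497. -248.  212.] side [247.8 192.8] [367. 476.] top [286.3 189.8]
-48 [ 433. -204.  289.] side [230.5 171.6] [176. 243.] top [273.7 210.2]
-42 [ 430. -202.  294.] side [229.6 170.5] [166. 231.] top [273.  211.3]
0 [ 405. -185.  323.] side [222.9 162.3] [ 92. 140.] top [267.8 219.8]
32 [ 387. -172.  346.] side [217.7 156. ] [36. 71.] top [263.7 226.6]
```

View pics/ss9b.png

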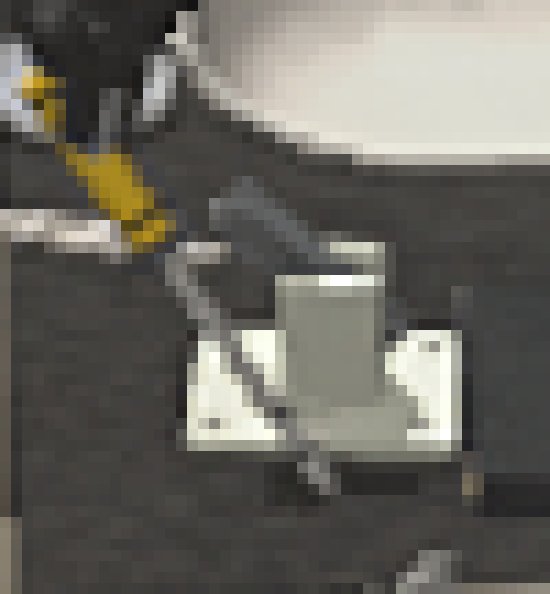

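```bash
cat >> h.py <<'E'
from scipy.spatial.transform import Rotation as R
from scipy.optimize import least_squares
def stick(T,rpy,el,dy=0.,perp=0.):
    """grasp pt and z axis of the stick: elevation el deg, heading from tool (in plane normal to jaw x)"""
    M=R.from_euler("xyz",rpy,degrees=True).as_matrix(); tz=M[:,2]; jx=M[:,0]
    h=np.cross(jx,[0,0,1.]);h/=np.linalg.norm(h)
    if h[0]>0:h=-h
    z=np.cos(np.radians(el))*h+np.array([0,0,np.sin(np.radians(el))])
    return T-5*tz-perp*tz+dy*jx,z
E
python3 - <<'E'
from h import *
s=load("side9");t=load("top9")
T=np.array([404.2,-184.2,318.4]);rpy=[164.9,0,-124.5]
c=lambda p:np.array(p)/11+[215,150]-.5
obs=[(s,"tip",c([330,487])),(s,"col",c([165,250])),(s,"end",c([38,80])),(t,"end",np.array([240+198/8-.5,150+612/8-.5]))]
def f(x,pr=False):
    G,z=stick(T,rpy,x[0],x[2],x[3]); C=G-z*x[1]; P={"tip":C-110*z,"col":C,"end":C+80*z}
    e=np.array([proj(i,P[n])-o for i,n,o in obs])
    if pr:print(e.round(2).tolist(),C.round(1),P["tip"].round(1),z.round(3))
    return np.r_[e.ravel(),x[2]/3,x[3]/3]
r=least_squares(f,[45,48,0,0]);print(r.x);f(r.x,True)
E
```

```text
[51.36976793 47.74055225  0.69814213 -0.89588298]
[[0.34, 0.57], [0.04, 0.07], [0.15, -0.96], [0.05, 0.04]] [ 429.2 -202.3  285.1] [ 485.8 -241.2  199.1] [-0.514  0.354  0.781]
```

Emit:
send_rows(dp=[[0, 0, 0], [2, 3, -6], [4, 8, -20], [6, 11, -32], [7, 12, -40]], rot=[[0, 0, 0], [-0.02, -0.03, 0], [-0.04, -0.06, 0], [-0.062, -0.091, 0], [-0.062, -0.091, 0]], force=100)

```text
time: 12.68
tool_pos: [411.1, -169.5, 279.1]
tcp_rot: [171.3, 0.0, -124.3]
ft_force: [0.0, 0.2, -0.7]
finger_gap: 8.5
```

Emit:
send_rows(dp=[[0, 0, 0]], rot=[[0, 0, 0]])

```text
time: 12.8
tool_pos: [411.0, -170.2, 278.6]
tcp_rot: [171.2, 0.0, -124.3]
ft_force: [-0.2, -0.9, -0.8]
finger_gap: 8.6
```

Run:
```python
from bench import r, vision
from h import *
for n in("side","top"):
    s=vision.snapshot(n); np.savez(f"pics/{n}10.npz",**s)
s=load("side10");t=load("top10")
crop(s,215,275,150,210,"ss10",12);crop(t,250,310,170,235,"ts10",9)
q=r.sense();print(q["tool_pos"],q["tcp_rot"],q["finger_gap"],q["ft_force"],q["wrist_torque"])
```

```text
[ 411.36575181 -170.86159039  279.29387729] [ 1.71263055e+02  1.04972538e-02 -1.24361948e+02] 8.556850605468377 [ 0.2406462  -0.41936053 -0.52463145] [-0.04880899 -0.01784169  0.00239485]
```

View pics/ss10.png

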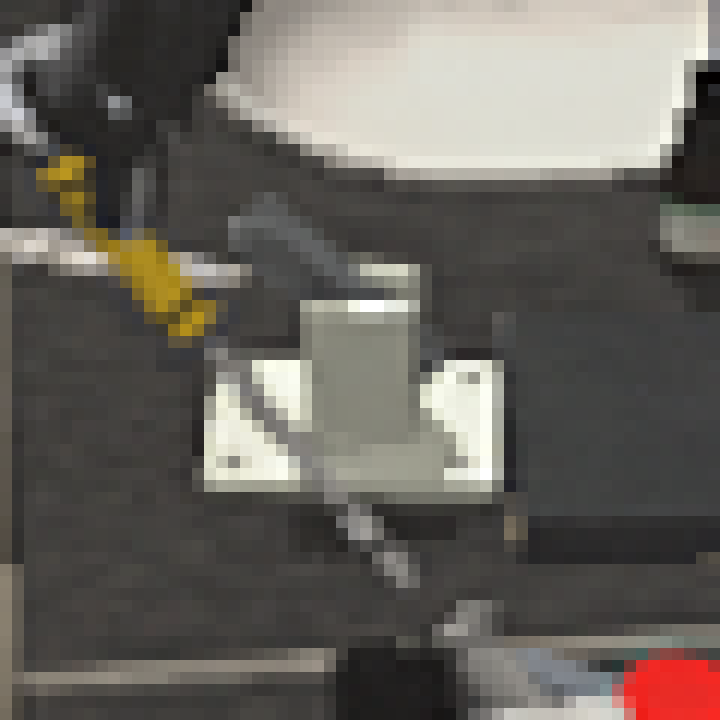

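View pics/ts10.png

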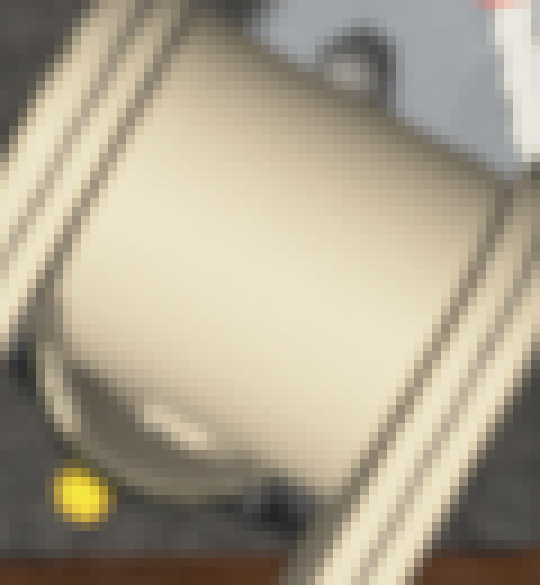

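Run:
```python
from h import *
s=load("side10");t=load("top10")
T=np.array([411.2,-170.6,279.2]);rpy=[171.25,0,-124.35]
c=lambda p:np.array(p)/12+[215,150]-.5
obs=[(s,"tip",c([410,582])),(s,"col",c([212,340])),(s,"end",c([65,170])),(t,"end",np.array([250+85/9-.5,170+495/9-.5]))]
def f(x,pr=False):
    G,z=stick(T,rpy,x[0],x[2],x[3]); C=G-z*x[1]; P={"tip":C-110*z,"col":C,"end":C+80*z}
    e=np.array([proj(i,P[n])-o for i,n,o in obs])
    if pr:print(e.round(2).tolist(),C.round(1),P["tip"].round(1),z.round(3))
    return np.r_[e.ravel(),x[2]/3,x[3]/3,(x[1]-47.7)/3]
r=least_squares(f,[45,48,0,0]);print(r.x);f(r.x,True)
for M in([512,-242,160],):
    print(M,((proj(s,M)-[215,150]+.5)*12).round())
    zt=np.array([-.583,.4,.707]);y=np.array([.565,.825,0]);x=np.cross(y,zt)
    for a in(y,-y,x,-x):print(((proj(s,M+15*a)-[215,150]+.5)*12).round())
```

```text
[44.97318113 48.10732531  1.03245454 -1.23662457]
[[0.42, 0.48], [0.02, 0.02], [-0.25, -1.08], [0.01, -0.2]] [ 439.2 -191.   248.9] [ 503.4 -234.9  171.2] [-0.584  0.399  0.707]
[512, -242, 160] [442. 625.]
[463. 600.]
[421. 649.]
[469. 610.]
[415. 639.]
```

Run:
```python
from h import *
M=np.array([512,-242,160.]);zt=np.array([-.583,.4,.707]);y=np.array([.565,.825,0]);x=np.cross(y,zt)
def ov(im,u0,u1,v0,v1,k,name,gain=1.8):
    a=cv2.resize(im["pixels"][v0:v1,u0:u1,::-1],None,fx=k,fy=k,interpolation=cv2.INTER_NEAREST)
    a=np.clip(a*gain,0,255).astype(np.uint8)
    for rad,col,off in((15,(0,255,0),0),(8.5,(255,255,0),-14),(8.5,(255,0,255),-40)):
        p=[((proj(im,M+off*zt+rad*(np.cos(w)*x+np.sin(w)*y))-[u0,v0]+.5)*k) for w in np.linspace(0,6.28,40)]
        cv2.polylines(a,[np.int32(p)],True,col,1)
    cv2.imwrite(f"pics/{name}.png",a)
ov(load("side10"),240,272,190,218,20,"ovs");ov(load("side4"),240,272,190,218,20,"ovs4")
ov(load("top4"),270,302,168,198,20,"ovt4")
```

```text
(no output)
```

View pics/ovs.png

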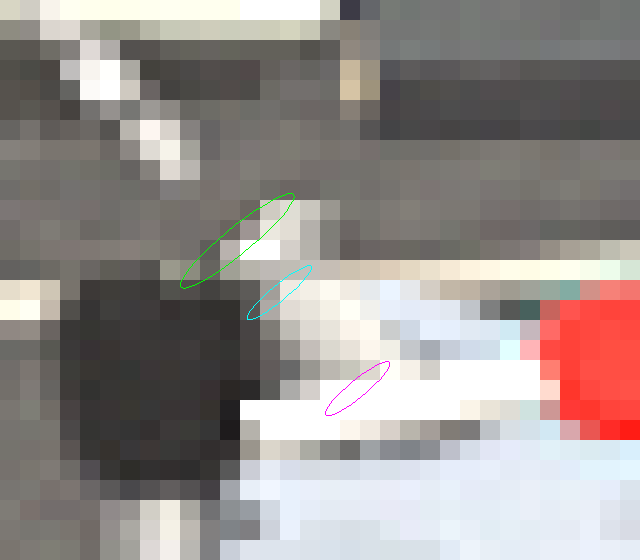

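View pics/ovt4.png

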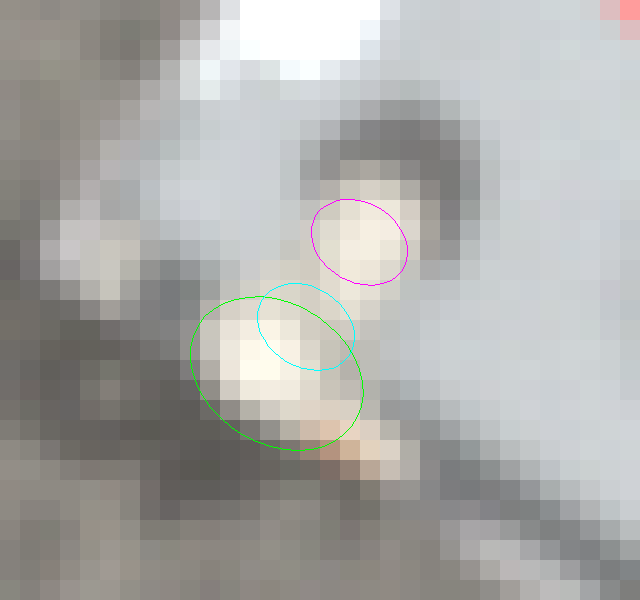

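Emit:
send_rows(dp=[[5, -4, -4], [9, -7, -9], [13, -10, -14], [16, -12, -18], [19, -13.5, -21]], rot=[[0, 0, 0], [0, 0, 0], [0, 0, 0], [0, 0, 0], [0, 0, 0]])

```text
time: 13.52
tool_pos: [430.4, -184.7, 257.6]
tcp_rot: [171.3, 0.0, -124.4]
ft_force: [-0.5, -0.8, 0.2]
finger_gap: 8.3
```

Emit:
send_rows(dp=[[0, 0, 0]], rot=[[0, 0, 0]])

```text
time: 13.65
tool_pos: [430.3, -184.5, 257.7]
tcp_rot: [171.3, 0.0, -124.4]
ft_force: [-0.0, -0.6, -0.4]
finger_gap: 8.0
```

Run:
```python
from bench import r, vision
from h import *
for n in("side","top"):
    s=vision.snapshot(n); np.savez(f"pics/{n}11.npz",**s)
s=load("side11")
crop(s,220,275,155,215,"ss11",12)
q=r.sense();print(q["tool_pos"],q["tcp_rot"],q["finger_gap"],q["ft_force"],q["wrist_torque"])
```

```text
[ 430.26496212 -184.49639344  258.07601687] [ 1.71283492e+02  1.07953257e-02 -1.24382637e+02] 8.158572948242222 [-0.01951554 -0.17787095  0.21254493] [-0.08039186 -0.08407176  0.03520385]
```

View pics/ss11.png

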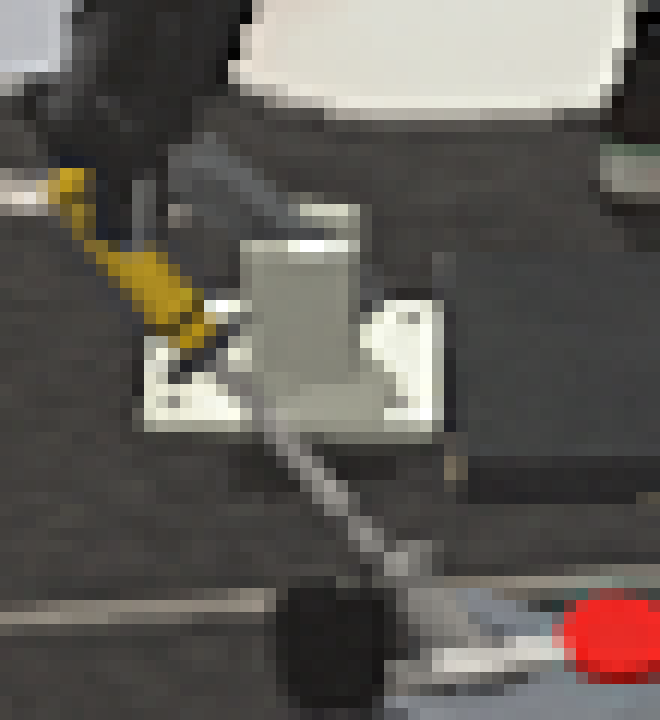

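Emit:
send_rows(dp=[[3, -2, -3.5], [6, -4, -7], [9, -6, -10.5], [12, -8, -14], [15, -10, -18]], rot=[[0, 0, 0], [0, 0, 0], [0, 0, 0], [0, 0, 0], [0, 0, 0]])

```text
time: 14.38
tool_pos: [445.5, -194.7, 239.7]
tcp_rot: [171.3, 0.0, -124.4]
ft_force: [-0.6, -0.6, -0.2]
finger_gap: 8.6
```

Run:
```python
from bench import r, vision
from h import *
for n in("side","top"):
    s=vision.snapshot(n); np.savez(f"pics/{n}12.npz",**s)
s=load("side12")
crop(s,220,275,155,215,"ss12",12)
q=r.sense();print(q["tool_pos"],q["tcp_rot"],q["finger_gap"],q["ft_force"],q["wrist_torque"])
```

```text
[ 445.32061071 -194.59158044  239.28149723] [ 1.71237567e+02  1.03824512e-02 -1.24390454e+02] 8.451745506371763 [ 0.05195322  0.35839166 -0.86993515] [-0.12577769 -0.17488606  0.00932634]
```

View pics/ss12.png

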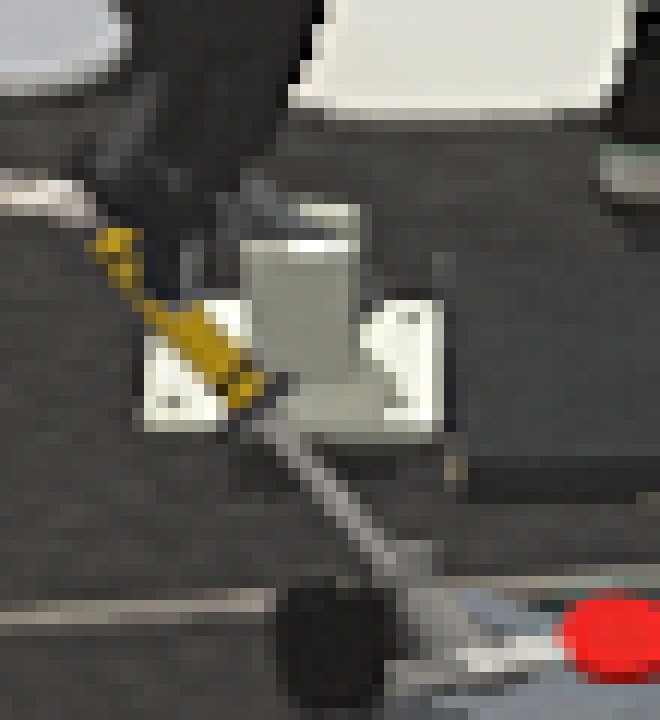

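Emit:
send_rows(dp=[[3, -2, -3.5], [6, -4, -7], [9, -6, -10.5], [12, -8, -14], [15, -10, -18]], rot=[[0, 0, 0], [0, 0, 0], [0, 0, 0], [0, 0, 0], [0, 0, 0]])

```text
time: 15.1
tool_pos: [460.5, -204.7, 221.8]
tcp_rot: [171.3, 0.0, -124.4]
ft_force: [-0.7, -1.5, -0.2]
finger_gap: 8.4
```

Emit:
send_rows(dp=[[3, -2, -3.5], [6, -4, -7], [9, -6, -10.5], [12, -8, -14], [15, -10, -18]], rot=[[0, 0, 0], [0, 0, 0], [0, 0, 0], [0, 0, 0], [0, 0, 0]])

```text
time: 15.72
tool_pos: [475.5, -214.7, 203.8]
tcp_rot: [171.3, 0.0, -124.4]
ft_force: [-0.8, -0.7, 0.0]
finger_gap: 8.1
```

Run:
```python
from bench import r, vision
from h import *
for n in("side","top"):
    s=vision.snapshot(n); np.savez(f"pics/{n}13.npz",**s)
s=load("side13")
crop(s,220,275,155,215,"ss13",12)
q=r.sense();print(q["tool_pos"],q["tcp_rot"],q["finger_gap"],q["ft_force"],q["wrist_torque"])
```

```text
[ 475.37662992 -214.64019658  203.34547202] [ 1.71257422e+02  1.11590167e-02 -1.24391811e+02] 7.832341067436488 [-0.17053552 -0.95588737  0.29238823] [-0.2519832  -0.16699648 -0.06094978]
```

View pics/ss13.png

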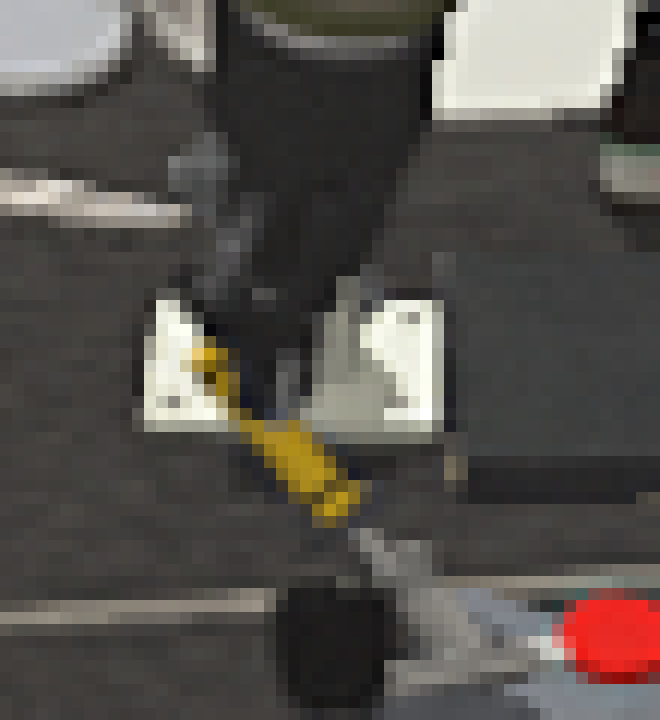

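Emit:
send_rows(dp=[[2.3, -1.6, -2.8], [4.6, -3.2, -5.6], [6.4, -4.4, -7.8], [8.2, -5.6, -9.9]], rot=[[0, 0, 0], [0, 0, 0], [0, 0, 0], [0, 0, 0]])

```text
time: 16.32
tool_pos: [483.6, -220.2, 194.0]
tcp_rot: [171.3, 0.0, -124.4]
ft_force: [-0.7, -0.1, 0.6]
finger_gap: 8.3
```

Emit:
send_rows(dp=[[0.6, -0.4, -0.7], [1.2, -0.8, -1.4], [1.8, -1.2, -2.1]], rot=[[0, 0, 0], [0, 0, 0], [0, 0, 0]])

```text
time: 16.7
tool_pos: [485.3, -221.4, 192.1]
tcp_rot: [171.3, 0.0, -124.4]
ft_force: [-0.1, 0.5, 1.3]
finger_gap: 8.4
```

Emit:
send_rows(dp=[[0.6, -0.4, -0.7], [1.2, -0.8, -1.4]], rot=[[0, 0, 0], [0, 0, 0]])

```text
time: 16.95
tool_pos: [486.5, -222.2, 190.6]
tcp_rot: [171.3, 0.0, -124.4]
ft_force: [-0.9, -1.1, 0.3]
finger_gap: 8.3
```

Emit:
send_rows(dp=[[0.6, -0.4, -0.7], [1.2, -0.8, -1.4]], rot=[[0, 0, 0], [0, 0, 0]])

```text
time: 17.2
tool_pos: [487.0, -222.5, 190.4]
tcp_rot: [171.2, 0.0, -124.4]
ft_force: [-9.5, 5.0, 14.7]
finger_gap: 7.8
```

Emit:
send_rows(dp=[[0.6, -0.4, -0.7], [1.2, -0.8, -1.4]], rot=[[0, 0, 0], [0, 0, 0]])

```text
time: 17.45
tool_pos: [487.5, -222.7, 190.3]
tcp_rot: [171.1, 0.0, -124.4]
ft_force: [-16.5, 9.6, 26.6]
finger_gap: 8.1
```

Run:
```python
from bench import r, vision
from h import *
for n in("side",):
    s=vision.snapshot(n); np.savez(f"pics/{n}14.npz",**s)
s=load("side14")
crop(s,230,280,175,225,"ss14",12)
q=r.sense();print(q["tool_pos"],q["tcp_rot"],q["finger_gap"],q["ft_force"],q["wrist_torque"])
```

```text
[ 487.47310998 -222.68914001  190.37629281] [ 1.71086705e+02  6.63275075e-03 -1.24371386e+02] 8.36290380399196 [-15.10826785   7.46500795  22.20804062] [ 1.58117101  3.00725886 -0.02801457]
```

View pics/ss14.png

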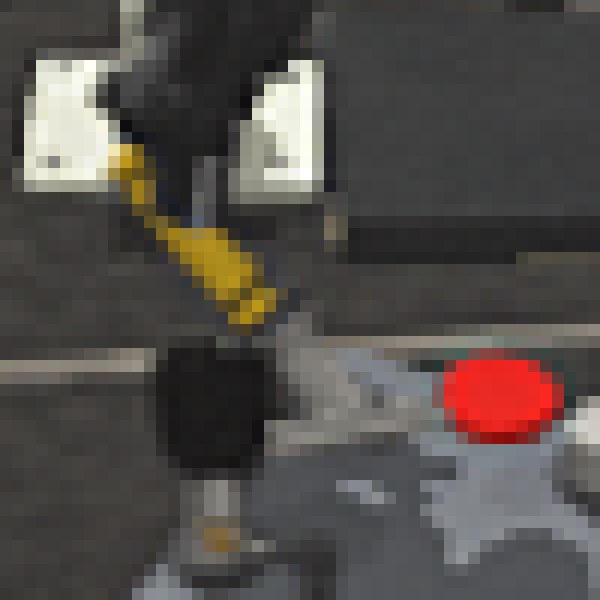

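Emit:
send_rows(dp=[[0, 0, 0], [0, 0, 0], [-3, 2, 3.5], [-8, 5.5, 9.7], [-15, 10, 18]], rot=[[0, 0, 0], [0, 0, 0], [0, 0, 0], [0, 0, 0], [0, 0, 0]])

```text
time: 18.12
tool_pos: [473.4, -213.3, 205.7]
tcp_rot: [171.2, 0.0, -124.4]
ft_force: [0.3, -0.3, -1.3]
finger_gap: 8.2
```

Emit:
send_rows(dp=[[-8, 5.5, 9.7], [-17, 11.7, 20.6], [-26, 17.8, 31.5], [-35, 24, 42.4], [-43, 29.5, 52]], rot=[[0, 0, 0], [0, 0, 0], [0, 0, 0], [0, 0, 0], [0, 0, 0]])

```text
time: 18.75
tool_pos: [430.3, -183.8, 258.7]
tcp_rot: [171.3, 0.0, -124.4]
ft_force: [0.3, -0.2, -0.9]
finger_gap: 8.1
```

Run:
```python
from bench import r, vision
from h import *
s=vision.snapshot("side"); np.savez("pics/side15.npz",**s)
crop(s,220,275,155,215,"ss15",12)
q=r.sense();print(q["tool_pos"],q["tcp_rot"],q["finger_gap"],q["ft_force"],q["wrist_torque"])
```

```text
[ 430.24282459 -183.60326616  260.14005726] [ 1.71382986e+02  2.57926847e-02 -1.24375444e+02] 7.706410906084403 [1.67809411 0.12932954 0.26801004] [-0.07255061 -0.10859105  0.04213478]
```

View pics/ss15.png

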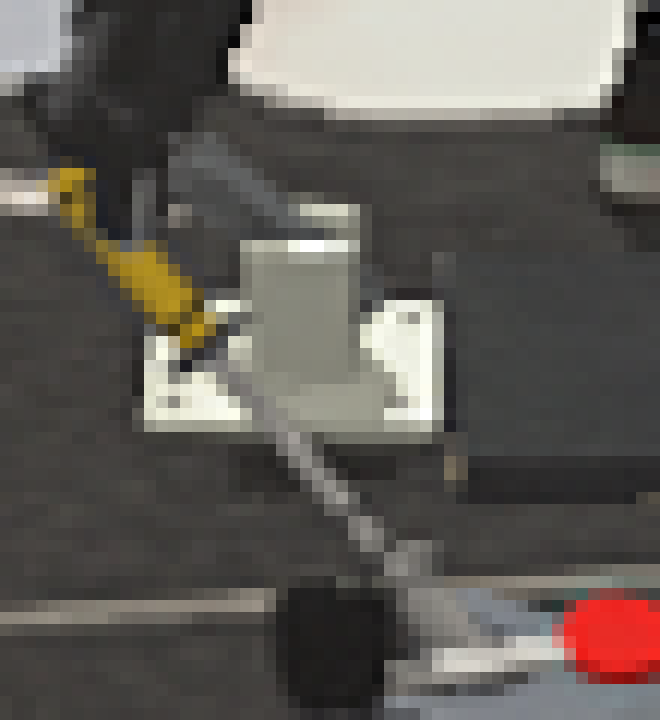

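Emit:
send_rows(dp=[[-6, 4, 7], [-14, 9.6, 17], [-22, 15, 27], [-30, 20, 36], [-34, 24, 42]], rot=[[0, 0, 0], [0, 0, 0], [0, 0, 0], [0, 0, 0], [0, 0, 0]])

```text
time: 19.42
tool_pos: [396.5, -160.0, 300.7]
tcp_rot: [171.3, 0.0, -124.4]
ft_force: [0.1, -0.0, -0.2]
finger_gap: 8.1
```

Emit:
send_rows(dp=[[2, 4, 10], [6, 12, 20], [12, 24, 30], [20, 36, 36], [26, 44, 40]], rot=[[-0.02, -0.03, 0], [-0.08, -0.12, 0], [-0.16, -0.234, 0], [-0.24, -0.35, 0], [-0.31, -0.453, 0]])

```text
time: 20.05
tool_pos: [423.4, -115.6, 341.5]
tcp_rot: [-156.8, 0.1, -124.4]
ft_force: [0.0, 0.5, -0.9]
finger_gap: 8.2
```

Emit:
send_rows(dp=[[6, 6, 2], [12, 12, 4], [18, 18, 5], [18, 18, 5], [18, 18, 5]], rot=[[-0.07, -0.1, 0], [-0.12, -0.175, 0], [-0.134, -0.195, 0], [-0.134, -0.195, 0], [-0.134, -0.195, 0]])

```text
time: 20.68
tool_pos: [445.0, -97.8, 346.2]
tcp_rot: [-143.8, -0.1, -124.5]
ft_force: [-0.2, -0.3, -0.7]
finger_gap: 8.3
```

Run:
```python
from bench import r, vision
from h import *
for n in("side","top"):
    s=vision.snapshot(n); np.savez(f"pics/{n}16.npz",**s)
s=load("side16");t=load("top16")
crop(s,200,290,130,200,"ss16",8);crop(t,240,320,160,230,"ts16",8)
q=r.sense();print(q["tool_pos"],q["tcp_rot"],q["finger_gap"],q["ft_force"],q["wrist_torque"],q["time"])
```

```text
[445.023092   -98.19177782 346.22810392] [-1.43838940e+02 -1.01808203e-01 -1.24512322e+02] 8.392008665047115 [-0.63561655  0.46904431 -1.10823326] [0.22970836 0.33823653 0.01513714] 20.775
```

View pics/ss16.png

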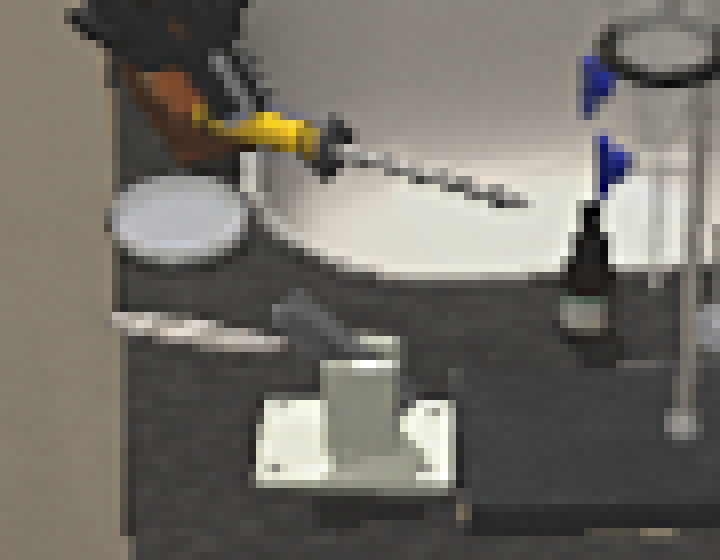

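View pics/ts16.png

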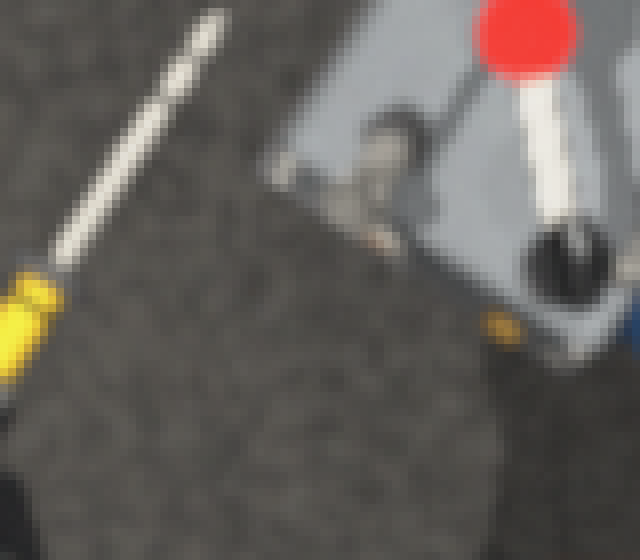

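Run:
```python
from h import *
s=load("side16");t=load("top16")
cs=lambda p:np.array(p)/8+[200,130]-.5
ct=lambda p:np.array(p)/8+[240,160]-.5
tip=two(ray(s,*cs([528,203])),ray(t,*ct([220,14])));col=two(ray(s,*cs([343,150])),ray(t,*ct([60,260])))
print(tip,col);d=col[0]-tip[0];print(np.linalg.norm(d),np.degrees(np.arcsin(d[2]/np.linalg.norm(d))))
# red
a,_,_=cent(t,"red");p=onz(t,*a,182);print(a,p,np.degrees(np.arctan2(p[1]+328.3,p[0]-487.5)))
P0=load("top0")["pixels"].astype(int);P1=t["pixels"].astype(int)
```

```text
(array([ 574.24250539, -185.87094438,  347.04448881]), np.float64(0.9063420872420415)) (array([ 487.03396212, -126.54373093,  347.06053397]), np.float64(1.320890415422241))
105.47534561153509 0.008715970175532682
[305.3373494  163.34939759] [ 583.10856966 -313.60075741  182.        ] 8.740443729876217
```

Emit:
send_rows(dp=[[0, 0, 0], [0, 0, 0], [0, 0, 0], [0, 0, 0]], rot=[[0, 0, 0], [0, 0, 0], [0, 0, 0], [0, 0, 0]])

```text
time: 21.28
tool_pos: [445.1, -97.9, 345.4]
tcp_rot: [-143.9, -0.1, -124.5]
ft_force: [-0.4, -0.4, -0.3]
finger_gap: 8.3
```

Run:
```python
from bench import r, vision
from h import *
s=vision.snapshot("side"); np.savez("pics/side17.npz",**s)
q=r.sense();print(q["tool_pos"],q["finger_gap"],q["ft_force"],abs(q["qd"]).max(),q["time"])
cv2.imwrite("pics/s17.png",cv2.resize(s["pixels"][100:340,180:420,::-1],None,fx=2.5,fy=2.5,interpolation=cv2.INTER_CUBIC))
```

```text
[445.06729987 -97.86063132 345.42277852] 7.892617391144359 [-0.07201146  0.64444279 -0.63609826] 0.08156119808476062 21.325
```

View pics/s17.png

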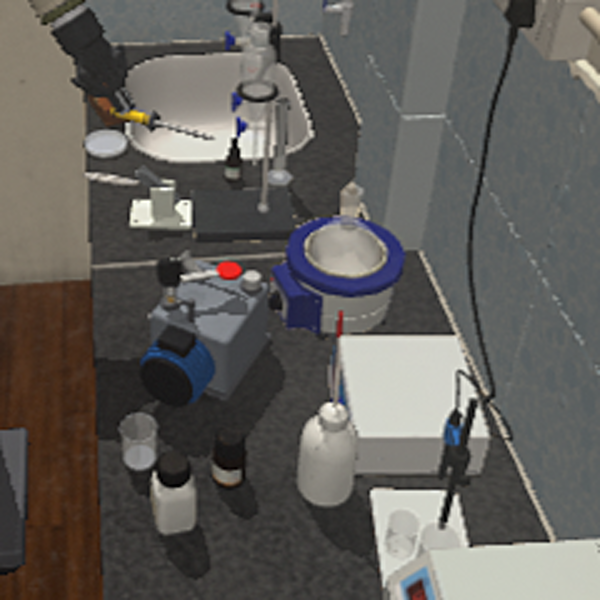

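The picture shows the dipstick held level at about (170,127), the red cover off the tube at (230,270), and all the bystanders upright in their places. I'm handing it in.

```bash
python3 -c "
from bench import job
print(job.hand_in())"
```

```text
the job is handed in; nothing more can be done
None
```

I opened the port, pushed the dipstick down the tube to its stop and drew it fully out. I handed in at about 21 s of the 54 s, with the dipstick held level in the air. The hand-in gave no verdict, so the results below are my own checks.

- **Knob:** I turned it about 1.30 rad clockwise. In the last top-camera check the red cover was at the same open angle, so the port had stayed open.
- **Dipstick in the tube:** I drew it from the stand, and the camera showed it had tilted about 6° in the grip (51° instead of 45°). I corrected that with the tool angle and raised the grip to 100 N. It went in with almost no side force, and the collar stopped on the mouth within a millimetre of the depth I had worked out. The stop gave about 28 N along the tube.
- **Final hold:** Triangulating from both cameras, the rod is level to about 0°, with collar and tip at about 347 mm. The tip is over 190 mm from the tube's mouth, the arm was still, and the force on the wrist was near zero. The two cameras gave 105 mm from collar to tip against the true 110 mm, so that measurement is good to a few millimetres.
- **Bystanders:** They looked upright and in place in the last side picture. I compared them by eye and did not measure them.

**What disagreed:** The jaw opening read smaller than the objects gripped: 8–11 mm on the 18 mm handle, and 8–10 mm on the 13 mm bar. The fingertips also looked higher on the handle in the pictures than the tool data says. Neither caused a problem: after the tilt correction I saw no slip, and the grip held through the push and the withdrawal.

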